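# Change over the edge paint

## Robot

A 7-joint arm with a two-finger parallel gripper is mounted at the origin on the work surface. World frame = base frame: x ahead of the robot, y to its left, z up, the work surface at z = 0. Lengths are in m, angles in rad, forces in N, time in s.
With the tool pointing down it reaches from about 0.4 to 0.85 m from the base axis. Payload 10.4 kg.
Tool frame: the origin (TCP) lies midway between the tips of the shut fingers; the grasp point (between the pads) lies 19 mm behind it; z points along the fingers, x is the direction in which the jaws open and shut, and the axes are right-handed (so a half turn about z gives the same grasp; the last joint's range is limited). The gripper opens to 85 mm and grips with 20 to 120 N. Pads are 22 mm wide; open, the fingers measure 114 mm over their backs; the gripper's body (76 mm by 85 mm) begins 54 mm behind the grasp point. The pads swing forward as they close: fully open they stand 13 mm farther back than shut.
Start: joints at [-1.175, 0.332, -0.065, 1.46, 0.022, 1.35, -0.088], TCP at [0.254, 0.571, 0.231] pointing down, gripper open.
Joint ranges: [-2.6, 2.6], [-0.5, 2.12], [-1.47, 1.34], [0.16, 2.42], [-1.27, 4.41], [0.06, 2.06], [-2.6, 2.6]. Speed limits (rad/s): [2.22, 2.22, 2.79, 2.79, 3.14, 3.14, 3.14].

## Interface

Orientations are given as a unit quaternion [x, y, z, w].
In Python, from workcell import manip, cams gives the robot as it stands.
- The arm moves only by the tool move_arm, never from a script. Its argument "moves" is a list of rows, each a list of 7 numbers: the turn, a rotation vector about the tool's x, y, z in degrees, then the shift along the tool's x, y, z in m, then the finger opening in m, from 0 to 0.0854. A call has 1 to 10 rows; each row is the pose to reach, as a shift and turn from the pose commanded when the call began, along the tool's axes at that moment; what a row does not reach only later rows make up. A row lasts 1/10 s, in which the tool goes at most 50 mm and 8.59 degrees, less where a joint would pass 70% of its speed; a pose out of reach is approached as far as the arm can. A call with a gripper value outside its range is refused whole. The fingers move at their own pace and stop on an object; "grip_force" is the grip in N (left out, the last holds). Time passes only in rows, so rows that repeat a pose let the fingers close. It gives the time, the measured TCP pose, the force and the opening at its end, in the units of the state.
- manip.get_obs(): the state, without advancing time (a new reading comes with each control period).
- cams.camera(name): name is "scene" or "top" or "wrist"; returns the picture (420x560x3 uint8, red, green, blue); there is no depth.
- cams.camera_params(name): a dict with "fx", "fy", "cx", "cy" (pixels), "xyz" and "rotation" of the camera in the world. Camera axes: x right, y up, looking along -z (the intrinsics and any distortion apply to the point x, -y, -z); pixel columns grow to the right and rows downward; lengths in m; the calibration is good to about 2 mm. A picture is of the moment at which its call begins: read the wrist's pose just before it. camera_params takes no time and is no camera call; for the wrist camera it gives the pose at the moment of the call.
- manip.hand_in(): hands the job in, once; it reports no verdict.
The state is a dict: "clock": time; "joint_pos": joint angles; "joint_velocities": joint speeds; "tau": joint torques, N m; "position": TCP position; "ee_rot": TCP orientation; "ft_force": force on the tool from outside, world axes, zero at the start; "torque": the same for the moment, N m; "grip_width": opening from 0.0 (shut) to 1.0 (fully open).
Only numpy, scipy, OpenCV 4.12 (cv2) and the standard library are available. Lean on these libraries where they do the work, as an engineer would, in place of code of your own. Each camera call takes 0.05 s, during which the arm holds its last target. There are 200 camera calls.

## Task

Swap the paint pot in use: the blue pot, in the far row of the wooden rack, is to go onto the green cutting mat, and the black pot from the mat into the well the blue one leaves. First clear the two tall bottles standing directly beside and in front of the blue pot onto the aluminium tray, leaving the third bottle, diagonally across from it, where it stands; once the blue pot is out, fill its well with the black pot, and put each bottle back into the very well it came from. Set everything down upright and gently, without dropping or tipping any bottle or pot, and leave the slicker on the mat and the jar in the tray where they are.

Things in the scene. Friction and masses are not known exactly. Their poses are not given: they have to be found in the camera images.
- bottle_red: dye bottle with a red screw cap and a red label band, standing: white body 54 mm in diameter and straight up to 92 mm, shoulder narrowing to a 26 mm neck at 106 mm, cap 32 mm in diameter from 110 mm to the top at 140 mm (lift it by the cap). About 0.16 kg. It starts in one of the rack's wells, which varies. Origin: centre of its underside; z up.
- bottle_yellow: dye bottle with a yellow screw cap and a yellow label band, standing: white body 54 mm in diameter and straight up to 92 mm, shoulder narrowing to a 26 mm neck at 106 mm, cap 32 mm in diameter from 110 mm to the top at 140 mm (lift it by the cap). About 0.16 kg. It starts in one of the rack's wells, which varies. Origin: centre of its underside; z up.
- bottle_green: dye bottle with a green screw cap and a green label band, standing: white body 54 mm in diameter and straight up to 92 mm, shoulder narrowing to a 26 mm neck at 106 mm, cap 32 mm in diameter from 110 mm to the top at 140 mm (lift it by the cap). About 0.16 kg. It starts in one of the rack's wells, which varies. Origin: centre of its underside; z up.
- pot_blue: low lidded pot of blue edge paint: clear body 50 mm in diameter, blue lid 54 mm in diameter from 26 mm up to the flat top at 42 mm. About 0.11 kg. It starts in one of the two wells of the rack's far row, hemmed in by tall bottles. Origin: centre of its underside; z up.
- pot_black: low lidded pot of black edge paint: clear body 50 mm in diameter, black lid 54 mm in diameter from 26 mm up to the flat top at 42 mm. About 0.11 kg. It starts standing on the cutting mat. Origin: centre of its underside; z up.
- rack: fixed bottle rack: square board of pale wood, 158 x 158 x 18 mm, with four round wells 68 mm wide and 8 mm deep (floor 10 mm above the bench) centred at x, y = +-36.5 mm in its frame; the far row has x = +36.5 mm. Each well starts with one bottle or pot, within 5 mm of its centre. Origin: centre of its underside, on the bench; x points away from the robot, turned by up to 17 degrees.
- tray: fixed shallow aluminium drip tray, 170 mm (its x) by 230 mm (its y), rim 12 mm high, walls and floor 3 mm thick: the side area. A small jar stands in its far half; the rest is empty. Origin: centre of its underside on the bench.
- mat: fixed green cutting mat with a white grid, 180 mm (its x) by 250 mm (its y), 3 mm thick. The black pot stands on its left (+y) half near the middle of its depth and a wooden slicker lies along its far edge; the right half is empty. Origin: centre of its underside on the bench.
- jar: small amber glass jar with an aluminium lid, 36 mm in diameter, 54 mm tall, standing in the tray; a bystander to be left alone. Origin: centre of its underside.
- slicker: dark wooden edge slicker, 22 x 120 x 12 mm, lying flat along its y near the far edge of the mat; a bystander to be left alone. Origin: centre of its underside.

How it is judged:
On the way, in this order (a step that is already met when the one before it is completed fails the run):
1. the two bottles beside and in front of the blue pot stand released and upright on the tray, the third bottle still in its own well and the blue pot still in the rack ((((distance of bottle_red from where it was at the start of the episode below 0.015 m and angle between bottle_red's own z axis and vertical below 0.1 rad) and horizontal distance between bottle_red and pot_blue above 0.088 m and (x of bottle_yellow in the frame of tray between -0.065 and 0.065 m and y of bottle_yellow in the frame of tray between -0.095 and 0.095 m and z of bottle_yellow in the frame of tray between -0.003 and 0.008 m and angle between bottle_yellow's own z axis and vertical below 0.1 rad and contact force between the fingers and bottle_yellow below 0.05 N) and (x of bottle_green in the frame of tray between -0.065 and 0.065 m and y of bottle_green in the frame of tray between -0.095 and 0.095 m and z of bottle_green in the frame of tray between -0.003 and 0.008 m and angle between bottle_green's own z axis and vertical below 0.1 rad and contact force between the fingers and bottle_green below 0.05 N)) or ((distance of bottle_yellow from where it was at the start of the episode below 0.015 m and angle between bottle_yellow's own z axis and vertical below 0.1 rad) and horizontal distance between bottle_yellow and pot_blue above 0.088 m and (x of bottle_red in the frame of tray between -0.065 and 0.065 m and y of bottle_red in the frame of tray between -0.095 and 0.095 m and z of bottle_red in the frame of tray between -0.003 and 0.008 m and angle between bottle_red's own z axis and vertical below 0.1 rad and contact force between the fingers and bottle_red below 0.05 N) and (x of bottle_green in the frame of tray between -0.065 and 0.065 m and y of bottle_green in the frame of tray between -0.095 and 0.095 m and z of bottle_green in the frame of tray between -0.003 and 0.008 m and angle between bottle_green's own z axis and vertical below 0.1 rad and contact force between the fingers and bottle_green below 0.05 N)) or ((distance of bottle_green from where it was at the start of the episode below 0.015 m and angle between bottle_green's own z axis and vertical below 0.1 rad) and horizontal distance between bottle_green and pot_blue above 0.088 m and (x of bottle_red in the frame of tray between -0.065 and 0.065 m and y of bottle_red in the frame of tray between -0.095 and 0.095 m and z of bottle_red in the frame of tray between -0.003 and 0.008 m and angle between bottle_red's own z axis and vertical below 0.1 rad and contact force between the fingers and bottle_red below 0.05 N) and (x of bottle_yellow in the frame of tray between -0.065 and 0.065 m and y of bottle_yellow in the frame of tray between -0.095 and 0.095 m and z of bottle_yellow in the frame of tray between -0.003 and 0.008 m and angle between bottle_yellow's own z axis and vertical below 0.1 rad and contact force between the fingers and bottle_yellow below 0.05 N))) and distance of pot_blue from where it was at the start of the episode below 0.015 m), for 0.2 s.
2. the blue pot stands released on the cutting mat while the two bottles are still on the tray (x of pot_blue in the frame of mat between -0.07 and 0.07 m and y of pot_blue in the frame of mat between -0.105 and 0.105 m and z of pot_blue in the frame of mat between -0.001 and 0.007 m and angle between pot_blue's own z axis and vertical below 0.1 rad and contact force between the fingers and pot_blue below 0.05 N and (((x of bottle_yellow in the frame of tray between -0.065 and 0.065 m and y of bottle_yellow in the frame of tray between -0.095 and 0.095 m and z of bottle_yellow in the frame of tray between -0.003 and 0.008 m and angle between bottle_yellow's own z axis and vertical below 0.1 rad and contact force between the fingers and bottle_yellow below 0.05 N) and (x of bottle_green in the frame of tray between -0.065 and 0.065 m and y of bottle_green in the frame of tray between -0.095 and 0.095 m and z of bottle_green in the frame of tray between -0.003 and 0.008 m and angle between bottle_green's own z axis and vertical below 0.1 rad and contact force between the fingers and bottle_green below 0.05 N)) or ((x of bottle_red in the frame of tray between -0.065 and 0.065 m and y of bottle_red in the frame of tray between -0.095 and 0.095 m and z of bottle_red in the frame of tray between -0.003 and 0.008 m and angle between bottle_red's own z axis and vertical below 0.1 rad and contact force between the fingers and bottle_red below 0.05 N) and (x of bottle_green in the frame of tray between -0.065 and 0.065 m and y of bottle_green in the frame of tray between -0.095 and 0.095 m and z of bottle_green in the frame of tray between -0.003 and 0.008 m and angle between bottle_green's own z axis and vertical below 0.1 rad and contact force between the fingers and bottle_green below 0.05 N)) or ((x of bottle_red in the frame of tray between -0.065 and 0.065 m and y of bottle_red in the frame of tray between -0.095 and 0.095 m and z of bottle_red in the frame of tray between -0.003 and 0.008 m and angle between bottle_red's own z axis and vertical below 0.1 rad and contact force between the fingers and bottle_red below 0.05 N) and (x of bottle_yellow in the frame of tray between -0.065 and 0.065 m and y of bottle_yellow in the frame of tray between -0.095 and 0.095 m and z of bottle_yellow in the frame of tray between -0.003 and 0.008 m and angle between bottle_yellow's own z axis and vertical below 0.1 rad and contact force between the fingers and bottle_yellow below 0.05 N)))), for 0.2 s.
At the end, for the whole second after the job is handed in: Blue pot upright on the mat (centre within 70 x 105 mm of its middle), black pot upright in the free well (within 12 mm of its centre), all three bottles upright within 15 mm of where they started; all released and at rest (x of pot_blue in the frame of mat between -0.07 and 0.07 m and y of pot_blue in the frame of mat between -0.105 and 0.105 m and z of pot_blue in the frame of mat between -0.001 and 0.007 m and angle between each of pot_blue, pot_black, bottle_red, bottle_yellow, bottle_green's own z axis and vertical below 0.1 rad and (x of pot_black in the frame of rack between 0.0245 and 0.0485 m or x of pot_black in the frame of rack between -0.0485 and -0.0245 m) and (y of pot_black in the frame of rack between 0.0245 and 0.0485 m or y of pot_black in the frame of rack between -0.0485 and -0.0245 m) and z of pot_black in the frame of rack between 0.006 and 0.014 m and distance of each of bottle_red, bottle_yellow, bottle_green from where it was at the start of the episode below 0.015 m and linear speed of each of bottle_red, bottle_yellow, bottle_green, pot_blue, pot_black below 0.02 m/s and angular speed of each of bottle_red, bottle_yellow, bottle_green, pot_blue, pot_black below 0.2 rad/s); the robot touches nothing.
It fails at once if the third bottle is taken out as well: all three bottles are away from their wells at once (distance of each of bottle_red, bottle_yellow, bottle_green from where it was at the start of the episode above 0.03 m).
It fails at once if a bottle or pot is tipped over (beyond 35 degrees) (angle between any of bottle_red, bottle_yellow, bottle_green, pot_blue, pot_black's own z axis and vertical above 0.61 rad).
It fails at once if a bottle or pot is dropped: it falls free of the fingers at more than 0.7 m/s (about 25 mm of fall) ((contact force between the fingers and bottle_red below 0.05 N and linear speed of bottle_red above 0.7 m/s) or (contact force between the fingers and bottle_yellow below 0.05 N and linear speed of bottle_yellow above 0.7 m/s) or (contact force between the fingers and bottle_green below 0.05 N and linear speed of bottle_green above 0.7 m/s) or (contact force between the fingers and pot_blue below 0.05 N and linear speed of pot_blue above 0.7 m/s) or (contact force between the fingers and pot_black below 0.05 N and linear speed of pot_black above 0.7 m/s)).
It fails at once if the slicker or the jar is disturbed (moved more than 20 mm) (distance of any of slicker, jar from where it was at the start of the episode above 0.02 m).
It also fails if it takes over 141 s, if anything falls off the work surface, if the arm or the gripper's body presses on something with over 40 N, if the wrist force passes 120 N, or if a joint passes its speed limit or range.

## Working session

There is one attempt and no reset: what is moved stays moved. The work goes in short steps, Python scripts to look and compute and a tool call to move; the robot and the scene stay as the last step left them, time stands still between calls to the robot, and variables do not carry over. Pictures are saved under pics/ and viewed, about 12 in all and at most 16, crops included, and the job is handed in when it is done.

Besides the shell and the picture viewer there is one more tool, called after ">>>" as name(argument=value, ...), one argument or row to a line, values as JSON. move_arm: Moves the arm, as the interface text tells. Its arguments: {"type":"object","properties":{"moves":{"type":"array","items":{"type":"array","items":{"type":"number"}}},"grip_force":{"type":"number"}},"required":["moves"]}

```bash
mkdir -p pics; python3 - <<'E'
from workcell import manip,cams
import cv2
print(manip.get_obs())
for n in("scene","top"):
    print(n,cams.camera_params(n)); cv2.imwrite(f"pics/{n}0.png",cams.camera(n)[:,:,::-1])
E
```

```text
{'clock': 0.0, 'joint_pos': array([-1.1745958 ,  0.3328974 , -0.06474215,  1.4609402 ,  0.02159985,
        1.34990441, -0.08850921]), 'joint_velocities': array([-0.00074052,  0.00134271,  0.00037046,  0.00169846,  0.00043291,
        0.0006576 ,  0.00284153]), 'tau': array([-1.41197241e-03, -6.25443220e+01,  4.83196252e-02, -3.91608810e+01,
        1.60634582e-02,  9.75132192e-03, -1.77320840e-05]), 'position': array([0.25399365, 0.570648  , 0.23050063]), 'ee_rot': array([ 8.38634927e-01,  5.44693428e-01, -5.94604313e-04,  4.17944408e-04]), 'ft_force': array([-0.65158346,  0.04584687, -0.28608981]), 'torque': array([-0.05478752, -0.00393413,  0.07429672]), 'grip_width': 0.9999410271632437}
scene {'fx': 446.67782859177106, 'fy': 446.67782859177106, 'cx': 281.5945755792579, 'cy': 209.85771861581745, 'xyz': array([0.86155786, 0.52264767, 0.98007363]), 'rotation': array([0.07601148, 0.27248979, 0.91833754, 0.27681713])}
top {'fx': 448.7962990876834, 'fy': 448.7962990876834, 'cx': 280.67907334481725, 'cy': 208.85951622780038, 'xyz': array([0.46389888, 0.00374618, 1.07911172]), 'rotation': array([-0.02265759,  0.0101437 ,  0.71145507, -0.70229298])}
```

View pics/top0.png

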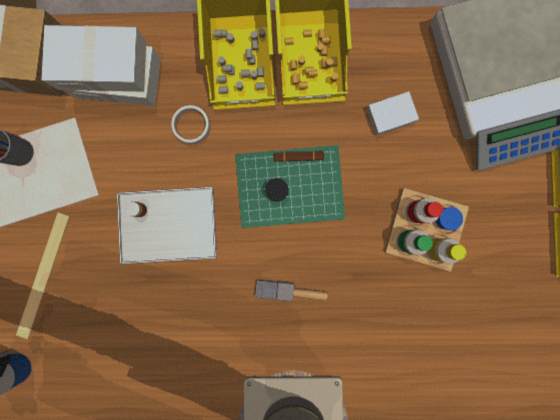

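View pics/scene0.png

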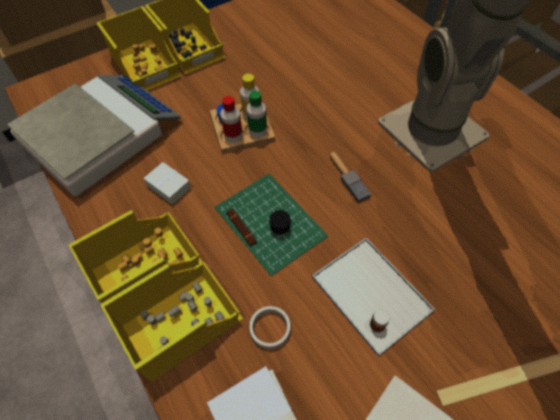

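The top view shows rack around (428,230): red far-left, blue far-right, green near-left and yellow near-right. The mat is at (290,187) with the black pot at (277,190), and the tray is at (167,225) with the jar at (138,210). So red (beside) and yellow (in front) must move, and green stays.

```bash
python3 - <<'E'
import cv2
im=cv2.imread("pics/top0.png")
def crop(n,x0,x1,y0,y1,s):
    c=cv2.resize(im[y0:y1,x0:x1],None,fx=s,fy=s,interpolation=cv2.INTER_CUBIC)
    for x in range(x0,x1,10): cv2.line(c,((x-x0)*s,0),((x-x0)*s,6),(0,0,255) if x%50 else (255,255,0),1 if x%50 else 3)
    for y in range(y0,y1,10): cv2.line(c,(0,(y-y0)*s),(6,(y-y0)*s),(0,0,255) if y%50 else (255,255,0),1 if y%50 else 3)
    cv2.imwrite(f"pics/{n}.png",c)
crop("rack1",380,480,183,277,6)
crop("left1",110,350,140,270,3)
E
```

```text
(no output)
```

View pics/rack1.png

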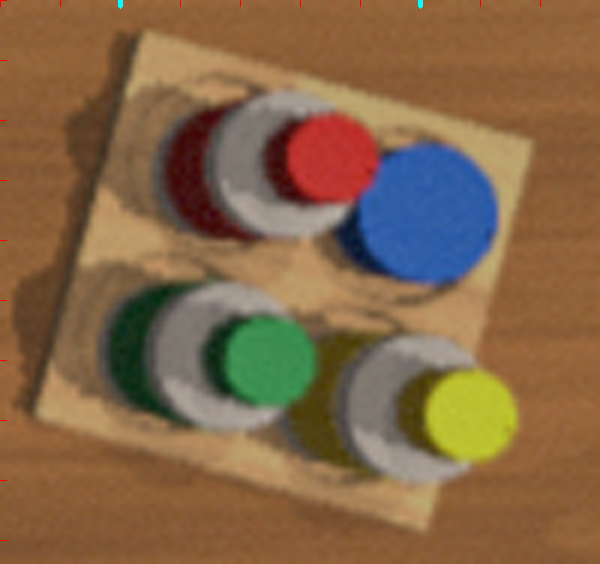

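View pics/left1.png

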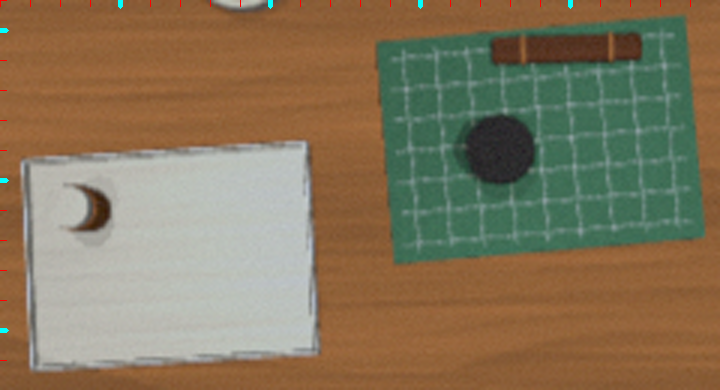

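Crop readings. In rack1 the rack corners are (145,32), (531,140), (427,530) and (37,415). The caps are red (333,158), green (270,360) and yellow (470,415), and the blue lid is (428,213). In left1 the mat corners are (377,43), (685,17), (705,235) and (395,262), with the black lid at (500,149). The tray corners are (23,159), (305,143), (318,353) and (33,369), with the jar base near (87,208).

```bash
cat > h.py <<'E'
import numpy as np, cv2
from scipy.spatial.transform import Rotation as R
from workcell import manip,cams
def pix2w(p,u,v,z):
    d=R.from_quat(p["rotation"]).apply([(u-p["cx"])/p["fx"],-(v-p["cy"])/p["fy"],-1.])
    return p["xyz"]+d*(z-p["xyz"][2])/d[2]
def w2pix(p,w):
    c=R.from_quat(p["rotation"]).inv().apply(np.asarray(w)-p["xyz"])
    return p["cx"]+p["fx"]*c[0]/-c[2], p["cy"]-p["fy"]*c[1]/-c[2]
def rect(cs): # FL FR NR NL, frame x away, y left
    cs=np.array(cs)[:,:2];c=cs.mean(0);ax=(cs[0]+cs[1]-cs[2]-cs[3])/2;ay=(cs[0]+cs[3]-cs[1]-cs[2])/2
    return c,np.linalg.norm(ax),np.linalg.norm(ay),np.degrees(np.arctan2(ax[1],ax[0])),np.degrees(np.arctan2(-ay[0],ay[1]))
E
python3 - <<'E'
from h import *
np.set_printoptions(precision=4,suppress=True)
p=cams.camera_params("top")
def g(X,Y,s,ox,oy,z): return pix2w(p,(X+.5)/s-.5+ox,(Y+.5)/s-.5+oy,z)
a=lambda X,Y,z:g(X,Y,6,380,183,z)
b=lambda X,Y,z:g(X,Y,3,110,140,z)
rk=rect([a(*q,.018) for q in [(145,32),(531,140),(427,530),(37,415)]]);print("rack",rk)
th=np.radians((rk[3]+rk[4])/2);M=np.array([[np.cos(th),-np.sin(th)],[np.sin(th),np.cos(th)]])
for n,x,y in("red",1,1),("blue",1,-1),("green",-1,1),("yellow",-1,-1):print("well",n,rk[0]+M@(np.array([x,y])*.0365))
for n,q,z in("red",(333,158),.15),("green",(270,360),.15),("yellow",(470,415),.15),("blue",(428,213),.052):print(n,a(*q,z)[:2], "rackframe",M.T@(a(*q,z)[:2]-rk[0]))
print("mat",rect([b(*q,.003) for q in[(377,43),(685,17),(705,235),(395,262)]]),"black",b(500,149,.045))
print("tray",rect([b(*q,.012) for q in[(23,159),(305,143),(318,353),(33,369)]]),"jar",b(87,208,.02))
E
```

```text
rack (array([ 0.4613, -0.3209]), np.float64(0.1572733215799719), np.float64(0.15655144490458825), np.float64(-16.78674785119529), np.float64(-16.888007652790723))
well red [ 0.5068 -0.2966]
well blue [ 0.4857 -0.3665]
well green [ 0.437  -0.2754]
well yellow [ 0.4158 -0.3453]
red [ 0.5028 -0.2982] rackframe [0.0331 0.0338]
green [ 0.4339 -0.2748] rackframe [-0.0397  0.0362]
yellow [ 0.4143 -0.3422] rackframe [-0.0388 -0.0339]
blue [ 0.4855 -0.3652] rackframe [ 0.036  -0.0354]
mat (array([ 0.5689, -0.    ]), np.float64(0.17647610217398593), np.float64(0.24861592555586973), np.float64(4.179396760012886), np.float64(4.099844487076592)) black [0.5574 0.0312 0.045 ]
tray (array([0.4789, 0.2962]), np.float64(0.16741411586575908), np.float64(0.22691161668482152), np.float64(3.1085320912320578), np.float64(2.485728410193497)) jar [0.5174 0.3597 0.02  ]
```

```bash
cat >> h.py <<'E'
def rel(*targets,phi=28.):
    """successive world targets as shifts/turns in the present tool frame"""
    o=manip.get_obs();r=R.from_quat(o["ee_rot"])
    c=np.cos(np.radians(phi));s=np.sin(np.radians(phi))
    t=R.from_matrix(np.array([[c,s,0],[s,-c,0],[0,0,-1]]).T)
    print("turn",np.round(np.degrees((r.inv()*t).as_rotvec()),2),"pos",np.round(o["position"],4),"t",round(o["clock"],2),"F",np.round(o["ft_force"],1),"w",round(o["grip_width"],3))
    for w in targets: print(w,"->",np.round(r.inv().apply(np.array(w)-o["position"]),4))
E
python3 -c "
from h import *
rel((.48,.3,.28),(.5,0,.28),(.4143,-.3422,.28))"
```

```text
turn [3.0e-02 7.0e-02 3.8e+01] pos [0.2541 0.5707 0.2306] t 0.1 F [0.  0.1 0.1] w 1.001
(0.48, 0.3, 0.28) -> [-0.1554  0.3165 -0.0492]
(0.5, 0, 0.28) -> [-0.4214  0.4568 -0.0488]
(0.4143, -0.3422, 0.28) -> [-0.7689  0.5176 -0.0484]
```

>>> move_arm(
  moves=[
    [0, 0, 8, -0.022, 0.045, -0.007, 0.06],
    [0, 0, 16, -0.044, 0.09, -0.014, 0.06],
    [0, 0, 24, -0.066, 0.135, -0.021, 0.06],
    [0, 0, 32, -0.088, 0.18, -0.028, 0.06],
    [0, 0, 38, -0.11, 0.225, -0.035, 0.06],
    [0, 0, 38, -0.132, 0.27, -0.042, 0.06],
    [0, 0, 38, -0.155, 0.316, -0.049, 0.06],
    [0, 0, 38, -0.2, 0.34, -0.049, 0.06],
    [0, 0, 38, -0.244, 0.363, -0.049, 0.06],
    [0, 0, 38, -0.288, 0.386, -0.049, 0.06],
  ],
)

```text
clock: 1.1
position: [0.4892, 0.1535, 0.28]
ee_rot: [0.97, 0.242, -0.0, 0.0]
ft_force: [0.6, -1.0, -0.2]
grip_width: 0.703
```

```bash
python3 -c "
from h import *
rel((.5,0,.28),(.4143,-.3422,.28))"
```

```text
turn [-0.01  0.03 -0.01] pos [0.4892 0.1535 0.28  ] t 1.1 F [ 0.6 -1.  -0.2] w 0.703
(0.5, 0, 0.28) -> [-0.0625  0.1406 -0.    ]
(0.4143, -0.3422, 0.28) -> [-2.988e-01  4.025e-01  1.000e-04]
```

>>> move_arm(
  moves=[
    [0, 0, 0, -0.03, 0.04, 0, 0.06],
    [0, 0, 0, -0.06, 0.08, 0, 0.06],
    [0, 0, 0, -0.09, 0.12, 0, 0.06],
    [0, 0, 0, -0.12, 0.16, 0, 0.06],
    [0, 0, 0, -0.15, 0.2, 0, 0.06],
    [0, 0, 0, -0.18, 0.24, 0, 0.06],
    [0, 0, 0, -0.21, 0.28, 0, 0.06],
    [0, 0, 0, -0.24, 0.32, 0, 0.06],
    [0, 0, 0, -0.27, 0.361, 0, 0.06],
    [0, 0, 0, -0.298, 0.402, 0, 0.06],
  ],
)

```text
clock: 2.1
position: [0.4143, -0.3406, 0.2805]
ee_rot: [0.97, 0.242, 0.001, -0.0]
ft_force: [1.1, 0.9, -0.3]
grip_width: 0.702
```

>>> move_arm(
  moves=[
    [0, 0, 0, 0, 0, 0, 0.06],
    [0, 0, 0, 0, 0, 0, 0.06],
  ],
)

```text
clock: 2.3
position: [0.4143, -0.3397, 0.2797]
ee_rot: [0.971, 0.241, -0.001, -0.0]
ft_force: [1.0, 0.6, -0.0]
grip_width: 0.704
```

```bash
python3 -c "
from h import *
rel((.4143,-.3422,.18),(.4143,-.3422,.115))
p=cams.camera_params('wrist');im=cams.camera('wrist');print(p)
for n,w in dict(red=(.5028,-.2982,.15),yellow=(.4143,-.3422,.15),green=(.4339,-.2748,.15),blue=(.4855,-.3652,.052)).items():print(n,w2pix(p,w))
cv2.imwrite('pics/w1.png',im[:,:,::-1])"
```

```text
turn [-0.03  0.09 -0.16] pos [ 0.4143 -0.3397  0.2797] t 2.3 F [ 1.   0.6 -0. ] w 0.704
(0.4143, -0.3422, 0.18) -> [-0.0011  0.0023  0.0997]
(0.4143, -0.3422, 0.115) -> [-0.001   0.0023  0.1647]
{'fx': 369.8221277219073, 'fy': 369.8221277219073, 'cx': 275.0222767702127, 'cy': 210.52817142085118, 'xyz': array([ 0.37562062, -0.26655897,  0.421673  ]), 'rotation': array([-0.15516068, -0.0379576 ,  0.23812073,  0.95800987])}
red (np.float64(401.92794380249023), np.float64(207.13079534358778))
yellow (np.float64(273.8485078083482), np.float64(203.9474069993707))
green (np.float64(341.0456257801286), np.float64(137.75710422921816))
blue (np.float64(323.18084820301), np.float64(224.5536006720457))
```

View pics/w1.png

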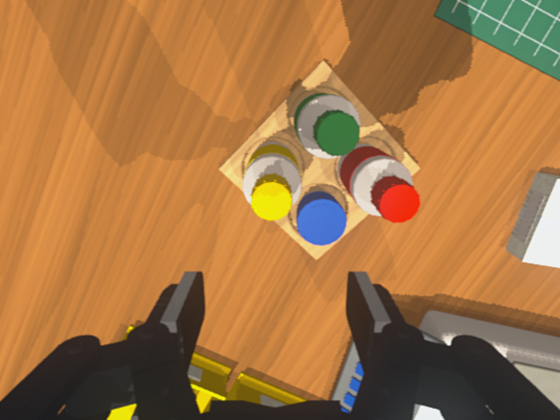

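The wrist view shows yellow at (272,201), red (398,203), green (336,133) and blue (321,218). That is about 3 to 5 px, or about 3 mm, off the predictions, and consistently so. I'll compare the two cameras' estimates.

```bash
python3 -c "
from h import *
p=cams.camera_params('wrist')
for n,(u,v),z in ('red',(398,203),.15),('yellow',(272,201),.15),('green',(336,133),.15),('blue',(321,218),.052):print(n,pix2w(p,u,v,z).round(4))
for q in (323,62),(419,166),(317,259),(220,168): print(pix2w(p,*q,.018).round(4))
print(rect([pix2w(p,*q,.018) for q in((419,166),(317,259),(220,168),(323,62))]))
rel((.4158,-.343,.18),(.4158,-.343,.115))
"
```

```text
red [ 0.499  -0.2952  0.15  ]
yellow [ 0.4128 -0.3394  0.15  ]
green [ 0.4296 -0.2722  0.15  ]
blue [ 0.4807 -0.3583  0.052 ]
[ 0.4073 -0.2207  0.018 ]
[ 0.5552 -0.2631  0.018 ]
[ 0.5125 -0.4143  0.018 ]
[ 0.3619 -0.3687  0.018 ]
(array([ 0.45920207, -0.31667667]), np.float64(0.15559017693094593), np.float64(0.15592119645067934), np.float64(-16.428902219785222), np.float64(-16.41612002292459))
turn [-0.05  0.04 -0.01] pos [ 0.4151 -0.3384  0.2798] t 2.35 F [0.3 0.7 0.1] w 0.704
(0.4158, -0.343, 0.18) -> [-0.0015  0.0045  0.0998]
(0.4158, -0.343, 0.115) -> [-0.0014  0.0046  0.1648]
```

>>> move_arm(
  moves=[
    [0, 0, 0, -0.002, 0.002, 0.04, 0.06],
    [0, 0, 0, -0.002, 0.002, 0.08, 0.06],
    [0, 0, 0, -0.002, 0.002, 0.105, 0.06],
    [0, 0, 0, -0.002, 0.002, 0.125, 0.06],
    [0, 0, 0, -0.002, 0.002, 0.145, 0.06],
    [0, 0, 0, -0.002, 0.002, 0.16, 0.06],
    [0, 0, 0, -0.002, 0.002, 0.164, 0.06],
    [0, 0, 0, -0.002, 0.002, 0.164, 0.06],
  ],
)

```text
clock: 3.15
position: [0.4145, -0.3408, 0.1162]
ee_rot: [0.97, 0.242, -0.0, -0.0]
ft_force: [-0.0, 0.4, 0.8]
grip_width: 0.699
```

```bash
python3 -c "
from h import *
rel((.4138,-.341,.115))
cv2.imwrite('pics/w2.png',cams.camera('wrist')[:,:,::-1])"
```

```text
turn [-0.04  0.    0.06] pos [ 0.4145 -0.3408  0.1162] t 3.15 F [-0.   0.4  0.8] w 0.699
(0.4138, -0.341, 0.115) -> [-0.0007 -0.0002  0.0012]
```

View pics/w2.png

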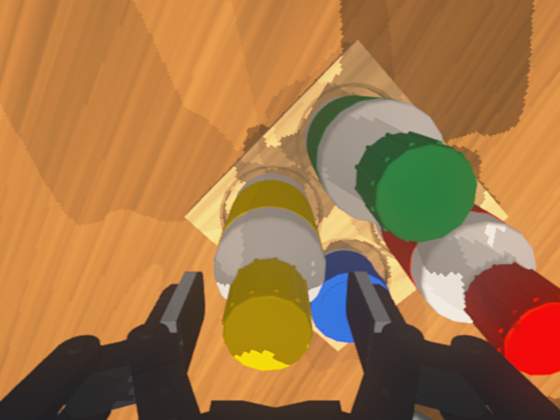

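```bash
python3 -c "
from h import *
p=cams.camera_params('wrist');o=manip.get_obs();print(w2pix(p,(*o['position'][:2],.15)))
print(pix2w(p,267,325,.15),o['position'])"
```

```text
(np.float64(275.64765096487685), np.float64(337.0168752366327))
[ 0.40975633 -0.33832967  0.15      ] [ 0.41472122 -0.34127974  0.11682317]
```

Cap disc centre is at (267,325) against the jaw midline at (275,337), so I shift tool x by -3 mm and y by -2 mm, then close and lift slightly.

>>> move_arm(
  grip_force=35,
  moves=[
    [0, 0, 0, -0.003, -0.002, 0.002, 0.06],
    [0, 0, 0, -0.003, -0.002, 0.002, 0.06],
    [0, 0, 0, -0.003, -0.002, 0.002, 0.02],
    [0, 0, 0, -0.003, -0.002, 0.002, 0.02],
    [0, 0, 0, -0.003, -0.002, 0.002, 0.02],
    [0, 0, 0, -0.003, -0.002, 0.002, 0.02],
    [0, 0, 0, -0.003, -0.002, 0.002, 0.02],
    [0, 0, 0, -0.003, -0.002, 0.002, 0.02],
  ],
)

```text
clock: 4.0
position: [0.411, -0.3413, 0.1146]
ee_rot: [0.97, 0.242, 0.0, 0.0]
ft_force: [0.5, 0.9, 4.9]
grip_width: 0.367
```

```bash
python3 -c "
from h import *
rel((.4138,-.341,.115))"
```

```text
turn [ 0.03 -0.03  0.01] pos [ 0.411  -0.3413  0.1146] t 4.0 F [0.5 0.9 4.9] w 0.367
(0.4138, -0.341, 0.115) -> [ 0.0026  0.0011 -0.0004]
```

Cap gripped (31 mm). Yellow grasp TCP = (.411, -.3413, .1146). Lifting.

>>> move_arm(
  moves=[
    [0, 0, 0, 0, 0, -0.005, 0.02],
    [0, 0, 0, 0, 0, -0.02, 0.02],
    [0, 0, 0, 0, 0, -0.045, 0.02],
    [0, 0, 0, 0, 0, -0.075, 0.02],
    [0, 0, 0, 0, 0, -0.105, 0.02],
    [0, 0, 0, 0, 0, -0.135, 0.02],
    [0, 0, 0, 0, 0, -0.16, 0.02],
    [0, 0, 0, 0, 0, -0.17, 0.02],
    [0, 0, 0, 0, 0, -0.17, 0.02],
  ],
)

```text
clock: 4.9
position: [0.4109, -0.3415, 0.2854]
ee_rot: [0.97, 0.242, 0.001, 0.001]
ft_force: [-0.7, -0.0, -1.7]
grip_width: 0.369
```

```bash
python3 -c "
from h import *
rel((.47,0,.28),(.448,.315,.28),(.448,.315,.108))
cv2.imwrite('pics/w3.png',cams.camera('wrist')[:,:,::-1])"
```

```text
turn [ 0.08 -0.08 -0.  ] pos [ 0.4109 -0.3415  0.2854] t 4.9 F [-0.7 -0.  -1.7] w 0.369
(0.47, 0, 0.28) -> [ 0.2125 -0.2738  0.0054]
(0.448, 0.315, 0.28) -> [ 0.3409 -0.5622  0.0051]
(0.448, 0.315, 0.108) -> [ 0.3407 -0.5625  0.1771]
```

View pics/w3.png

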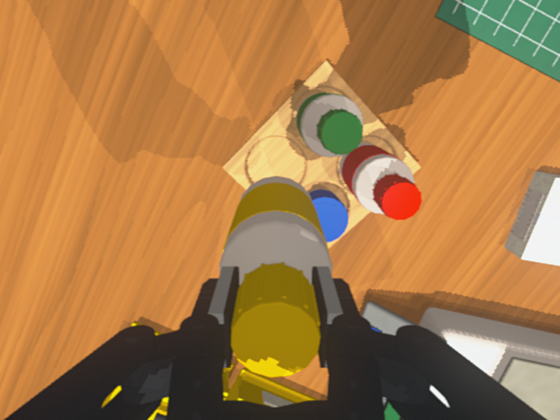

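Yellow hangs upright between the pads, cap centre at (275,330), and its well is empty. Carrying it to the tray.

>>> move_arm(
  moves=[
    [0, 0, 0, 0.015, -0.02, 0.003, 0.02],
    [0, 0, 0, 0.042, -0.054, 0.005, 0.02],
    [0, 0, 0, 0.07, -0.09, 0.005, 0.02],
    [0, 0, 0, 0.098, -0.126, 0.005, 0.02],
    [0, 0, 0, 0.126, -0.162, 0.005, 0.02],
    [0, 0, 0, 0.154, -0.198, 0.005, 0.02],
    [0, 0, 0, 0.182, -0.236, 0.005, 0.02],
    [0, 0, 0, 0.21, -0.274, 0.005, 0.02],
    [0, 0, 0, 0.227, -0.312, 0.005, 0.02],
    [0, 0, 0, 0.244, -0.35, 0.005, 0.02],
  ],
)

```text
clock: 5.95
position: [0.4607, 0.0841, 0.2775]
ee_rot: [0.97, 0.242, -0.001, 0.0]
ft_force: [1.0, -0.1, -1.5]
grip_width: 0.366
```

>>> move_arm(
  moves=[
    [0, 0, 0, 0.017, -0.038, 0, 0.02],
    [0, 0, 0, 0.034, -0.076, 0, 0.02],
    [0, 0, 0, 0.051, -0.114, 0, 0.02],
    [0, 0, 0, 0.068, -0.152, 0, 0.02],
    [0, 0, 0, 0.083, -0.185, 0, 0.02],
    [0, 0, 0, 0.092, -0.205, 0, 0.02],
    [0, 0, 0, 0.097, -0.212, 0, 0.02],
    [0, 0, 0, 0.097, -0.212, 0, 0.02],
    [0, 0, 0, 0.097, -0.212, 0, 0.02],
  ],
)

```text
clock: 6.85
position: [0.4483, 0.3134, 0.2787]
ee_rot: [0.971, 0.241, -0.0, 0.001]
ft_force: [-0.7, 0.2, -1.6]
grip_width: 0.364
```

```bash
python3 -c "
from h import *
rel((.448,.315,.108))"
```

```text
turn [ 0.05  0.06 -0.1 ] pos [0.4483 0.3134 0.2787] t 6.85 F [-0.7  0.2 -1.6] w 0.364
(0.448, 0.315, 0.108) -> [ 0.0006 -0.0017  0.1707]
```

>>> move_arm(
  moves=[
    [0, 0, 0, 0, 0, 0.03, 0.02],
    [0, 0, 0, 0, 0, 0.065, 0.02],
    [0, 0, 0, 0, 0, 0.1, 0.02],
    [0, 0, 0, 0, 0, 0.13, 0.02],
    [0, 0, 0, 0, 0, 0.15, 0.02],
    [0, 0, 0, 0, 0, 0.16, 0.02],
    [0, 0, 0, 0, 0, 0.165, 0.02],
    [0, 0, 0, 0, 0, 0.167, 0.02],
    [0, 0, 0, 0, 0, 0.169, 0.02],
    [0, 0, 0, 0, 0, 0.171, 0.02],
  ],
)

```text
clock: 7.85
position: [0.4484, 0.3155, 0.1091]
ee_rot: [0.97, 0.242, 0.001, -0.0]
ft_force: [-0.4, 0.4, -2.6]
grip_width: 0.363
```

>>> move_arm(
  moves=[
    [0, 0, 0, 0, 0, 0.001, 0.02],
    [0, 0, 0, 0, 0, 0.001, 0.02],
  ],
)

```text
clock: 8.05
position: [0.4481, 0.3154, 0.1077]
ee_rot: [0.97, 0.242, 0.0, -0.0]
ft_force: [0.3, 0.5, -0.3]
grip_width: 0.362
```

Contact reached (load gone). Releasing.

>>> move_arm(
  moves=[
    [0, 0, 0, 0, 0, 0.0, 0.06],
    [0, 0, 0, 0, 0, 0.0, 0.06],
    [0, 0, 0, 0, 0, 0.0, 0.06],
    [0, 0, 0, 0, 0, -0.005, 0.06],
    [0, 0, 0, 0, 0, -0.03, 0.06],
    [0, 0, 0, 0, 0, -0.06, 0.06],
    [0, 0, 0, 0, 0, -0.1, 0.06],
    [0, 0, 0, 0, 0, -0.14, 0.06],
    [0, 0, 0, 0, 0, -0.17, 0.06],
    [0, 0, 0, 0, 0, -0.17, 0.06],
  ],
)

```text
clock: 9.05
position: [0.4493, 0.3162, 0.2824]
ee_rot: [0.97, 0.242, 0.003, -0.002]
ft_force: [-0.1, -0.3, 0.2]
grip_width: 0.699
```

```bash
python3 -c "
from h import *
rel((.47,0,.28),(.5,-.295,.28))"
```

```text
turn [-0.12 -0.43 -0.  ] pos [0.4493 0.3162 0.2824] t 9.05 F [-0.1 -0.3  0.2] w 0.699
(0.47, 0, 0.28) -> [-0.1302  0.2889  0.0009]
(0.5, -0.295, 0.28) -> [-2.422e-01  5.635e-01 -5.000e-04]
```

>>> move_arm(
  moves=[
    [0, 0, 0, -0.018, 0.041, 0, 0.06],
    [0, 0, 0, -0.036, 0.083, 0, 0.06],
    [0, 0, 0, -0.055, 0.125, 0, 0.06],
    [0, 0, 0, -0.074, 0.167, 0, 0.06],
    [0, 0, 0, -0.093, 0.209, 0, 0.06],
    [0, 0, 0, -0.112, 0.251, 0, 0.06],
    [0, 0, 0, -0.13, 0.292, 0, 0.06],
    [0, 0, 0, -0.147, 0.334, 0, 0.06],
    [0, 0, 0, -0.164, 0.376, 0, 0.06],
    [0, 0, 0, -0.181, 0.418, 0, 0.06],
  ],
)

```text
clock: 10.05
position: [0.4839, -0.1406, 0.2772]
ee_rot: [0.97, 0.242, 0.0, -0.0]
ft_force: [1.0, 0.4, 0.4]
grip_width: 0.707
```

>>> move_arm(
  moves=[
    [0, 0, 0, -0.017, 0.042, 0, 0.06],
    [0, 0, 0, -0.034, 0.084, 0, 0.06],
    [0, 0, 0, -0.051, 0.126, 0, 0.06],
    [0, 0, 0, -0.063, 0.148, 0, 0.06],
    [0, 0, 0, -0.063, 0.148, 0.03, 0.06],
    [0, 0, 0, -0.063, 0.148, 0.07, 0.06],
    [0, 0, 0, -0.063, 0.148, 0.09, 0.06],
    [0, 0, 0, -0.063, 0.148, 0.09, 0.06],
    [0, 0, 0, -0.063, 0.148, 0.09, 0.06],
  ],
)

```text
clock: 10.95
position: [0.4982, -0.2992, 0.1878]
ee_rot: [0.97, 0.242, -0.0, 0.0]
ft_force: [0.1, 0.6, 1.2]
grip_width: 0.698
```

```bash
python3 -c "
from h import *
p=cams.camera_params('wrist');o=manip.get_obs();im=cams.camera('wrist')
cv2.imwrite('pics/w4.png',im[:,:,::-1])
rel((.5,-.298,.115))
m=((im[:,:,0]>190)&(im[:,:,1]<60)&(im[:,:,2]<60)).astype(np.uint8)
n,l,s,c=cv2.connectedComponentsWithStats(m);k=1+s[1:,4].argmax();print(s[k],c[k],pix2w(p,*c[k],.15),'tcp at cap top',w2pix(p,(*o['position'][:2],.15)))"
```

```text
turn [ 0.06 -0.05 -0.01] pos [ 0.4986 -0.2995  0.1886] t 11.0 F [-0.   0.1  0.4] w 0.703
(0.5, -0.298, 0.115) -> [ 0.0019 -0.0008  0.0736]
[ 252  237   58   37 1609] [280.98632691 254.42821628] [ 0.50167841 -0.29933097  0.15      ] tcp at cap top (np.float64(275.29601890230043), np.float64(251.45905235456806))
```

View pics/w4.png

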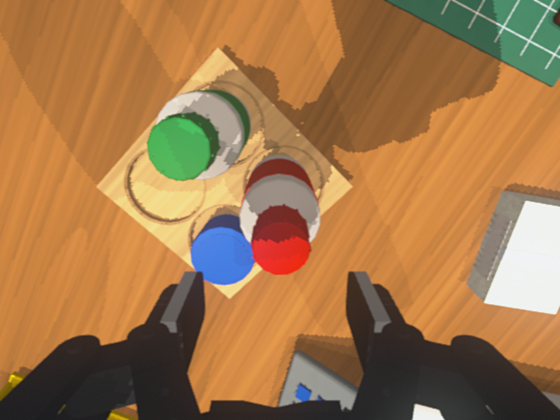

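The cap disc is at (281,246) and the jaw axis projects to (275,251). I shift by +3 mm in x and -2 mm in y, descend and close.

>>> move_arm(
  moves=[
    [0, 0, 0, 0.003, -0.002, 0.02, 0.06],
    [0, 0, 0, 0.003, -0.002, 0.04, 0.06],
    [0, 0, 0, 0.003, -0.002, 0.06, 0.06],
    [0, 0, 0, 0.003, -0.002, 0.07, 0.06],
    [0, 0, 0, 0.003, -0.002, 0.074, 0.06],
    [0, 0, 0, 0.003, -0.002, 0.074, 0.06],
  ],
)

```text
clock: 11.6
position: [0.5002, -0.2961, 0.1139]
ee_rot: [0.97, 0.242, 0.0, 0.0]
ft_force: [-0.2, -0.1, 0.4]
grip_width: 0.702
```

>>> move_arm(
  moves=[
    [0, 0, 0, 0, 0, 0, 0.02],
    [0, 0, 0, 0, 0, 0, 0.02],
    [0, 0, 0, 0, 0, 0, 0.02],
    [0, 0, 0, 0, 0, 0, 0.02],
    [0, 0, 0, 0, 0, 0, 0.02],
    [0, 0, 0, 0, 0, 0, 0.02],
  ],
)

```text
clock: 12.2
position: [0.5004, -0.2963, 0.1143]
ee_rot: [0.97, 0.242, 0.001, 0.0]
ft_force: [0.3, 0.9, 6.5]
grip_width: 0.364
```

```bash
python3 -c "
from h import *
rel((.5,-.298,.115))"
```

```text
turn [ 0.06 -0.07  0.  ] pos [ 0.5004 -0.2963  0.1143] t 12.2 F [0.3 0.9 6.5] w 0.364
(0.5, -0.298, 0.115) -> [-0.0012  0.0013 -0.0007]
```

Red grasp TCP = (.5004, -.2963, .1143). Lifting.

>>> move_arm(
  moves=[
    [0, 0, 0, 0, 0, -0.005, 0.02],
    [0, 0, 0, 0, 0, -0.02, 0.02],
    [0, 0, 0, 0, 0, -0.045, 0.02],
    [0, 0, 0, 0, 0, -0.075, 0.02],
    [0, 0, 0, 0, 0, -0.105, 0.02],
    [0, 0, 0, 0, 0, -0.135, 0.02],
    [0, 0, 0, 0, 0, -0.16, 0.02],
    [0, 0, 0, 0, 0, -0.17, 0.02],
    [0, 0, 0, 0, 0, -0.17, 0.02],
  ],
)

```text
clock: 13.1
position: [0.5002, -0.2963, 0.2847]
ee_rot: [0.97, 0.242, 0.001, 0.001]
ft_force: [-0.2, 0.1, -2.5]
grip_width: 0.367
```

```bash
python3 -c "
from h import *
rel((.482,.226,.28))"
```

```text
turn [ 0.09 -0.09 -0.  ] pos [ 0.5002 -0.2963  0.2847] t 13.1 F [-0.2  0.1 -2.5] w 0.367
(0.482, 0.226, 0.28) -> [ 0.2291 -0.4697  0.0043]
```

>>> move_arm(
  moves=[
    [0, 0, 0, 0.008, -0.016, 0.002, 0.02],
    [0, 0, 0, 0.024, -0.05, 0.004, 0.02],
    [0, 0, 0, 0.042, -0.086, 0.004, 0.02],
    [0, 0, 0, 0.06, -0.122, 0.004, 0.02],
    [0, 0, 0, 0.078, -0.159, 0.004, 0.02],
    [0, 0, 0, 0.096, -0.196, 0.004, 0.02],
    [0, 0, 0, 0.114, -0.233, 0.004, 0.02],
    [0, 0, 0, 0.132, -0.27, 0.004, 0.02],
    [0, 0, 0, 0.15, -0.307, 0.004, 0.02],
    [0, 0, 0, 0.168, -0.344, 0.004, 0.02],
  ],
)

```text
clock: 14.1
position: [0.4856, 0.0882, 0.2779]
ee_rot: [0.97, 0.242, -0.001, 0.0]
ft_force: [1.1, 0.2, -2.2]
grip_width: 0.361
```

>>> move_arm(
  moves=[
    [0, 0, 0, 0.018, -0.037, 0, 0.02],
    [0, 0, 0, 0.034, -0.072, 0, 0.02],
    [0, 0, 0, 0.048, -0.1, 0, 0.02],
    [0, 0, 0, 0.057, -0.118, 0, 0.02],
    [0, 0, 0, 0.061, -0.125, 0, 0.02],
    [0, 0, 0, 0.061, -0.125, 0, 0.02],
    [0, 0, 0, 0.061, -0.125, 0, 0.02],
  ],
)

```text
clock: 14.8
position: [0.482, 0.2241, 0.2788]
ee_rot: [0.97, 0.241, -0.0, 0.0]
ft_force: [-0.6, -0.2, -1.7]
grip_width: 0.366
```

```bash
python3 -c "
from h import *
rel((.482,.226,.1073))"
```

```text
turn [ 0.03  0.06 -0.09] pos [0.482  0.2241 0.2788] t 14.8 F [-0.6 -0.2 -1.7] w 0.366
(0.482, 0.226, 0.1073) -> [ 0.001  -0.0018  0.1715]
```

>>> move_arm(
  moves=[
    [0, 0, 0, 0, 0, 0.03, 0.02],
    [0, 0, 0, 0, 0, 0.065, 0.02],
    [0, 0, 0, 0, 0, 0.1, 0.02],
    [0, 0, 0, 0, 0, 0.13, 0.02],
    [0, 0, 0, 0, 0, 0.15, 0.02],
    [0, 0, 0, 0, 0, 0.16, 0.02],
    [0, 0, 0, 0, 0, 0.165, 0.02],
    [0, 0, 0, 0, 0, 0.168, 0.02],
    [0, 0, 0, 0, 0, 0.17, 0.02],
    [0, 0, 0, 0, 0, 0.171, 0.02],
  ],
)

```text
clock: 15.8
position: [0.4823, 0.2259, 0.109]
ee_rot: [0.97, 0.242, 0.001, -0.0]
ft_force: [0.5, -0.3, -1.9]
grip_width: 0.366
```

>>> move_arm(
  moves=[
    [0, 0, 0, 0, 0, 0.001, 0.02],
    [0, 0, 0, 0, 0, 0.001, 0.02],
  ],
)

```text
clock: 16.0
position: [0.482, 0.2258, 0.1076]
ee_rot: [0.97, 0.242, 0.0, -0.0]
ft_force: [-0.6, -0.1, -2.3]
grip_width: 0.368
```

>>> move_arm(
  moves=[
    [0, 0, 0, 0, 0, 0.001, 0.02],
    [0, 0, 0, 0, 0, 0.001, 0.02],
    [0, 0, 0, 0, 0, 0.001, 0.02],
  ],
)

```text
clock: 16.3
position: [0.4822, 0.2259, 0.1073]
ee_rot: [0.97, 0.242, 0.0, -0.0]
ft_force: [-2.8, -1.2, 6.3]
grip_width: 0.366
```

Contact. Releasing.

>>> move_arm(
  moves=[
    [0, 0, 0, 0, 0, 0.0, 0.06],
    [0, 0, 0, 0, 0, 0.0, 0.06],
    [0, 0, 0, 0, 0, 0.0, 0.06],
    [0, 0, 0, 0, 0, -0.005, 0.06],
    [0, 0, 0, 0, 0, -0.03, 0.06],
    [0, 0, 0, 0, 0, -0.06, 0.06],
    [0, 0, 0, 0, 0, -0.1, 0.06],
    [0, 0, 0, 0, 0, -0.14, 0.06],
    [0, 0, 0, 0, 0, -0.17, 0.085],
    [0, 0, 0, 0, 0, -0.17, 0.085],
  ],
)

```text
clock: 17.3
position: [0.4835, 0.2264, 0.2812]
ee_rot: [0.97, 0.242, 0.003, -0.001]
ft_force: [0.5, -0.8, 0.7]
grip_width: 0.993
```

```bash
python3 -c "
from h import *
rel((.484,-.362,.28))
cv2.imwrite('pics/t2.png',cams.camera('top')[140:290,100:500][:,:,::-1].repeat(2,0).repeat(2,1))"
```

```text
turn [-0.06 -0.42 -0.01] pos [0.4835 0.2264 0.2812] t 17.3 F [ 0.5 -0.8  0.7] w 0.993
(0.484, -0.362, 0.28) -> [-0.2757  0.5198 -0.0014]
```

View pics/t2.png

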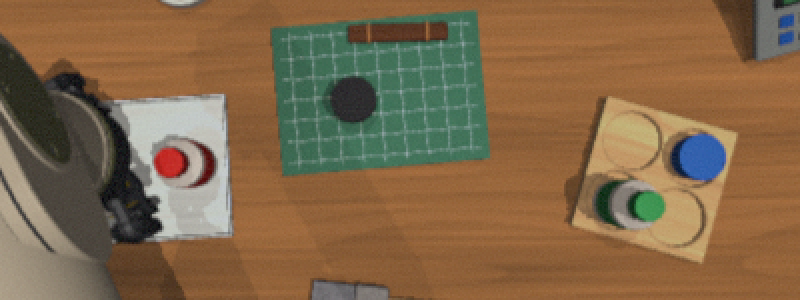

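Red stands on the tray at (172,162); yellow is behind the arm. Blue and green are undisturbed and both emptied wells are visible. Now to the blue pot.

>>> move_arm(
  moves=[
    [0, 0, 0, -0.02, 0.038, 0, 0.085],
    [0, 0, 0, -0.041, 0.077, 0, 0.085],
    [0, 0, 0, -0.062, 0.117, 0, 0.085],
    [0, 0, 0, -0.083, 0.157, 0, 0.085],
    [0, 0, 0, -0.104, 0.197, 0, 0.085],
    [0, 0, 0, -0.125, 0.237, 0, 0.085],
    [0, 0, 0, -0.146, 0.277, 0, 0.085],
    [0, 0, 0, -0.168, 0.317, 0, 0.085],
    [0, 0, 0, -0.189, 0.357, 0, 0.085],
    [0, 0, 0, -0.21, 0.397, 0, 0.085],
  ],
)

```text
clock: 18.35
position: [0.4821, -0.225, 0.2755]
ee_rot: [0.97, 0.242, -0.0, -0.0]
ft_force: [0.5, 0.5, -0.6]
grip_width: 0.996
```

>>> move_arm(
  moves=[
    [0, 0, 0, -0.021, 0.04, 0, 0.085],
    [0, 0, 0, -0.042, 0.08, 0, 0.085],
    [0, 0, 0, -0.058, 0.11, 0, 0.085],
    [0, 0, 0, -0.066, 0.123, 0, 0.085],
    [0, 0, 0, -0.066, 0.123, 0.04, 0.085],
    [0, 0, 0, -0.066, 0.123, 0.08, 0.085],
    [0, 0, 0, -0.066, 0.123, 0.12, 0.085],
    [0, 0, 0, -0.066, 0.123, 0.15, 0.085],
    [0, 0, 0, -0.066, 0.123, 0.16, 0.085],
    [0, 0, 0, -0.066, 0.123, 0.16, 0.085],
  ],
)

```text
clock: 19.35
position: [0.4814, -0.3625, 0.1149]
ee_rot: [0.97, 0.242, -0.001, -0.001]
ft_force: [0.4, -0.6, 0.1]
grip_width: 0.996
```

```bash
python3 -c "
from h import *
p=cams.camera_params('wrist');o=manip.get_obs();im=cams.camera('wrist')
cv2.imwrite('pics/w5.png',im[:,:,::-1])
rel((.484,-.362,.022))
print('tcp at lid top',w2pix(p,(*o['position'][:2],.052)))"
```

```text
turn [-0.01  0.03 -0.01] pos [ 0.4822 -0.3632  0.1165] t 19.4 F [ 0.6 -0.1  0.3] w 0.996
(0.484, -0.362, 0.022) -> [ 0.0022 -0.0002  0.0945]
tcp at lid top (np.float64(275.4902712041727), np.float64(233.99772715573164))
```

View pics/w5.png

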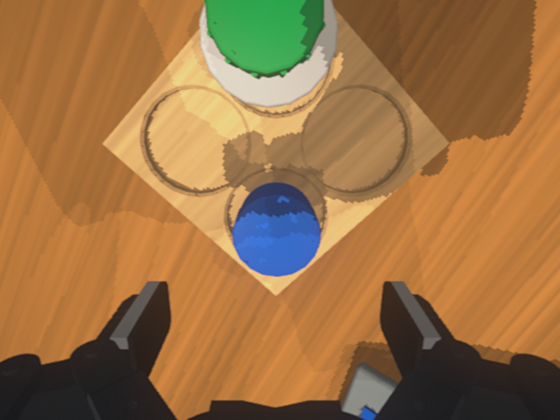

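Blue lid disc is centred at about (277,234), matching the TCP projection (275,234). I descend with +1 mm in x and grip.

>>> move_arm(
  moves=[
    [0, 0, 0, 0.001, 0, 0.03, 0.085],
    [0, 0, 0, 0.001, 0, 0.055, 0.085],
    [0, 0, 0, 0.001, 0, 0.075, 0.085],
    [0, 0, 0, 0.001, 0, 0.088, 0.085],
    [0, 0, 0, 0.001, 0, 0.094, 0.085],
    [0, 0, 0, 0.001, 0, 0.094, 0.085],
    [0, 0, 0, 0.001, 0, 0.094, 0.085],
  ],
)

```text
clock: 20.1
position: [0.4838, -0.3631, 0.0234]
ee_rot: [0.97, 0.242, 0.001, 0.001]
ft_force: [-0.6, -0.3, 0.1]
grip_width: 0.995
```

>>> move_arm(
  moves=[
    [0, 0, 0, 0, 0, 0, 0.045],
    [0, 0, 0, 0, 0, 0, 0.045],
    [0, 0, 0, 0, 0, 0, 0.045],
    [0, 0, 0, 0, 0, 0, 0.045],
    [0, 0, 0, 0, 0, 0, 0.045],
    [0, 0, 0, 0, 0, 0, 0.045],
  ],
)

```text
clock: 20.7
position: [0.4836, -0.3628, 0.0231]
ee_rot: [0.97, 0.242, 0.0, 0.0]
ft_force: [-0.8, 1.2, 6.8]
grip_width: 0.617
```

>>> move_arm(
  moves=[
    [0, 0, 0, 0, 0, -0.005, 0.045],
    [0, 0, 0, 0, 0, -0.015, 0.045],
    [0, 0, 0, 0, 0, -0.03, 0.045],
    [0, 0, 0, 0, 0, -0.06, 0.045],
    [0, 0, 0, 0, 0, -0.1, 0.045],
    [0, 0, 0, 0, 0, -0.14, 0.045],
    [0, 0, 0, 0, 0, -0.18, 0.045],
    [0, 0, 0, 0, 0, -0.2, 0.045],
    [0, 0, 0, 0, 0, -0.2, 0.045],
  ],
)

```text
clock: 21.6
position: [0.4841, -0.3639, 0.2267]
ee_rot: [0.97, 0.242, 0.002, 0.002]
ft_force: [-0.3, -0.2, -2.4]
grip_width: 0.618
```

```bash
python3 -c "
from h import *
rel((.553,-.061,.18),(.553,-.061,.015))"
```

```text
turn [ 0.28 -0.21 -0.03] pos [ 0.4841 -0.3639  0.2267] t 21.6 F [-0.3 -0.2 -2.4] w 0.618
(0.553, -0.061, 0.18) -> [ 0.2027 -0.2354  0.0463]
(0.553, -0.061, 0.015) -> [ 0.2021 -0.2362  0.2113]
```

>>> move_arm(
  moves=[
    [0, 0, 0, 0.01, -0.012, 0, 0.045],
    [0, 0, 0, 0.033, -0.038, 0, 0.045],
    [0, 0, 0, 0.062, -0.072, 0, 0.045],
    [0, 0, 0, 0.092, -0.107, 0.01, 0.045],
    [0, 0, 0, 0.122, -0.142, 0.02, 0.045],
    [0, 0, 0, 0.152, -0.177, 0.03, 0.045],
    [0, 0, 0, 0.18, -0.21, 0.04, 0.045],
    [0, 0, 0, 0.197, -0.23, 0.046, 0.045],
    [0, 0, 0, 0.202, -0.236, 0.046, 0.045],
    [0, 0, 0, 0.202, -0.236, 0.046, 0.045],
  ],
)

```text
clock: 22.6
position: [0.5505, -0.0585, 0.1759]
ee_rot: [0.97, 0.243, -0.0, -0.0]
ft_force: [0.5, -1.1, -0.8]
grip_width: 0.623
```

>>> move_arm(
  moves=[
    [0, 0, 0, 0, 0, 0.03, 0.045],
    [0, 0, 0, 0, 0, 0.07, 0.045],
    [0, 0, 0, 0, 0, 0.105, 0.045],
    [0, 0, 0, 0, 0, 0.13, 0.045],
    [0, 0, 0, 0, 0, 0.145, 0.045],
    [0, 0, 0, 0, 0, 0.152, 0.045],
    [0, 0, 0, 0, 0, 0.155, 0.045],
    [0, 0, 0, 0, 0, 0.155, 0.045],
  ],
)

```text
clock: 23.4
position: [0.5513, -0.0597, 0.0221]
ee_rot: [0.97, 0.242, 0.001, 0.0]
ft_force: [0.1, -0.1, -0.8]
grip_width: 0.622
```

```bash
python3 -c "
from h import *
rel((.553,-.061,.0161))"
```

```text
turn [ 0.03 -0.06 -0.02] pos [ 0.5513 -0.0597  0.0221] t 23.4 F [ 0.1 -0.1 -0.8] w 0.622
(0.553, -0.061, 0.0161) -> [0.0009 0.0019 0.006 ]
```

>>> move_arm(
  moves=[
    [0, 0, 0, 0, 0, 0.002, 0.045],
    [0, 0, 0, 0, 0, 0.004, 0.045],
    [0, 0, 0, 0, 0, 0.006, 0.045],
    [0, 0, 0, 0, 0, 0.006, 0.045],
    [0, 0, 0, 0, 0, 0.007, 0.045],
    [0, 0, 0, 0, 0, 0.007, 0.045],
  ],
)

```text
clock: 24.0
position: [0.5512, -0.0592, 0.016]
ee_rot: [0.97, 0.242, 0.0, -0.001]
ft_force: [-8.3, 1.9, 21.5]
grip_width: 0.62
```

Firm contact (21 N). I release, clear upward and go to the black pot.

>>> move_arm(
  moves=[
    [0, 0, 0, 0, 0, -0.001, 0.045],
    [0, 0, 0, 0, 0, -0.001, 0.085],
    [0, 0, 0, 0, 0, -0.001, 0.085],
    [0, 0, 0, 0, 0, -0.001, 0.085],
    [0, 0, 0, 0, 0, -0.01, 0.085],
    [0, 0, 0, 0, 0, -0.04, 0.085],
    [0, 0, 0, 0, 0, -0.08, 0.085],
    [0, 0, 0, 0, 0, -0.1, 0.085],
    [0, 0, 0, 0, 0, -0.1, 0.085],
  ],
)

```text
clock: 24.9
position: [0.5527, -0.0597, 0.1178]
ee_rot: [0.97, 0.242, 0.003, 0.0]
ft_force: [0.6, -0.6, 0.9]
grip_width: 0.996
```

```bash
python3 -c "
from h import *
rel((.5565,.0315,.116))"
```

```text
turn [ 0.1  -0.3  -0.01] pos [ 0.5527 -0.0597  0.1178] t 24.9 F [ 0.6 -0.6  0.9] w 0.996
(0.5565, 0.0315, 0.116) -> [ 0.0462 -0.0787  0.0019]
```

>>> move_arm(
  moves=[
    [0, 0, 0, 0.015, -0.026, 0, 0.085],
    [0, 0, 0, 0.031, -0.052, 0, 0.085],
    [0, 0, 0, 0.046, -0.078, 0, 0.085],
    [0, 0, 0, 0.046, -0.078, 0, 0.085],
    [0, 0, 0, 0.046, -0.078, 0, 0.085],
    [0, 0, 0, 0.046, -0.078, 0, 0.085],
  ],
)

```text
clock: 25.5
position: [0.5545, 0.03, 0.1141]
ee_rot: [0.97, 0.241, -0.0, 0.0]
ft_force: [0.1, -0.0, 0.2]
grip_width: 0.994
```

```bash
python3 -c "
from h import *
p=cams.camera_params('wrist');o=manip.get_obs();im=cams.camera('wrist')
cv2.imwrite('pics/w6.png',im[:,:,::-1])
rel((.5565,.0315,.0161))
print('tcp at lid top',w2pix(p,(*o['position'][:2],.045)))"
```

```text
turn [ 0.01  0.03 -0.09] pos [0.5546 0.0298 0.1142] t 25.55 F [-0.1 -0.4 -0.2] w 0.994
(0.5565, 0.0315, 0.0161) -> [ 0.0025 -0.0006  0.0981]
tcp at lid top (np.float64(275.2933185195464), np.float64(229.9290752749327))
```

View pics/w6.png

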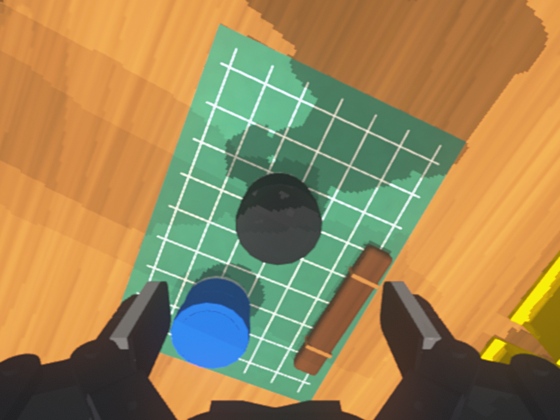

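Black lid is at about (278,225) and the TCP projects to (275,230), so I shift x +2 mm and y -3 mm. Blue stands upright on the mat at (211,335). The slicker's end at (375,248) is near the right finger, so I narrow the jaws to 74 mm.

>>> move_arm(
  moves=[
    [0, 0, 0, 0.002, -0.003, 0.02, 0.074],
    [0, 0, 0, 0.002, -0.003, 0.045, 0.074],
    [0, 0, 0, 0.002, -0.003, 0.07, 0.074],
    [0, 0, 0, 0.002, -0.003, 0.085, 0.074],
    [0, 0, 0, 0.002, -0.003, 0.095, 0.074],
    [0, 0, 0, 0.002, -0.003, 0.098, 0.074],
    [0, 0, 0, 0.002, -0.003, 0.098, 0.074],
  ],
)

```text
clock: 26.25
position: [0.5554, 0.0345, 0.0166]
ee_rot: [0.97, 0.242, 0.0, 0.0]
ft_force: [-0.2, -0.5, 0.5]
grip_width: 0.869
```

>>> move_arm(
  moves=[
    [0, 0, 0, 0, 0, 0, 0.045],
    [0, 0, 0, 0, 0, 0, 0.045],
    [0, 0, 0, 0, 0, 0, 0.045],
    [0, 0, 0, 0, 0, 0, 0.045],
    [0, 0, 0, 0, 0, 0, 0.045],
  ],
)

```text
clock: 26.75
position: [0.5558, 0.0348, 0.0174]
ee_rot: [0.97, 0.242, 0.001, -0.0]
ft_force: [-1.8, -1.0, 5.4]
grip_width: 0.618
```

>>> move_arm(
  moves=[
    [0, 0, 0, 0, 0, -0.005, 0.045],
    [0, 0, 0, 0, 0, -0.015, 0.045],
    [0, 0, 0, 0, 0, -0.03, 0.045],
    [0, 0, 0, 0, 0, -0.06, 0.045],
    [0, 0, 0, 0, 0, -0.1, 0.045],
    [0, 0, 0, 0, 0, -0.14, 0.045],
    [0, 0, 0, 0, 0, -0.18, 0.045],
    [0, 0, 0, 0, 0, -0.21, 0.045],
    [0, 0, 0, 0, 0, -0.21, 0.045],
  ],
)

```text
clock: 27.65
position: [0.5571, 0.0344, 0.2318]
ee_rot: [0.97, 0.242, 0.004, -0.0]
ft_force: [0.4, 0.1, -1.7]
grip_width: 0.621
```

```bash
python3 -c "
from h import *
rel((.4845,-.3635,.23))"
```

```text
turn [ 0.07 -0.45 -0.03] pos [0.5571 0.0344 0.2318] t 27.65 F [ 0.4  0.1 -1.7] w 0.621
(0.4845, -0.3635, 0.23) -> [-2.508e-01  3.174e-01  2.000e-04]
```

>>> move_arm(
  moves=[
    [0, 0, 0, -0.012, 0.015, 0, 0.045],
    [0, 0, 0, -0.037, 0.047, 0, 0.045],
    [0, 0, 0, -0.066, 0.083, 0, 0.045],
    [0, 0, 0, -0.096, 0.121, 0, 0.045],
    [0, 0, 0, -0.126, 0.159, 0, 0.045],
    [0, 0, 0, -0.156, 0.197, 0, 0.045],
    [0, 0, 0, -0.186, 0.235, 0, 0.045],
    [0, 0, 0, -0.214, 0.271, 0, 0.045],
    [0, 0, 0, -0.238, 0.301, 0, 0.045],
    [0, 0, 0, -0.251, 0.317, 0, 0.045],
  ],
)

```text
clock: 28.65
position: [0.4789, -0.3673, 0.2257]
ee_rot: [0.971, 0.239, -0.001, 0.0]
ft_force: [-0.2, -0.2, -1.8]
grip_width: 0.62
```

>>> move_arm(
  moves=[
    [0, 0, 0, 0, 0, 0.01, 0.045],
    [0, 0, 0, 0, 0, 0.04, 0.045],
    [0, 0, 0, 0, 0, 0.08, 0.045],
    [0, 0, 0, 0, 0, 0.115, 0.045],
    [0, 0, 0, 0, 0, 0.14, 0.045],
    [0, 0, 0, 0, 0, 0.155, 0.045],
    [0, 0, 0, 0, 0, 0.16, 0.045],
    [0, 0, 0, 0, 0, 0.16, 0.045],
  ],
)

```text
clock: 29.45
position: [0.4822, -0.3629, 0.0663]
ee_rot: [0.97, 0.242, -0.0, -0.0]
ft_force: [0.0, -0.1, -1.8]
grip_width: 0.62
```

```bash
python3 -c "
from h import *
rel((.4845,-.3635,.0244))
cv2.imwrite('pics/w7.png',cams.camera('wrist')[:,:,::-1])"
```

```text
turn [-0.02  0.02  0.01] pos [ 0.4822 -0.3629  0.0663] t 29.45 F [ 0.  -0.1 -1.8] w 0.62
(0.4845, -0.3635, 0.0244) -> [0.0018 0.0016 0.0419]
```

View pics/w7.png

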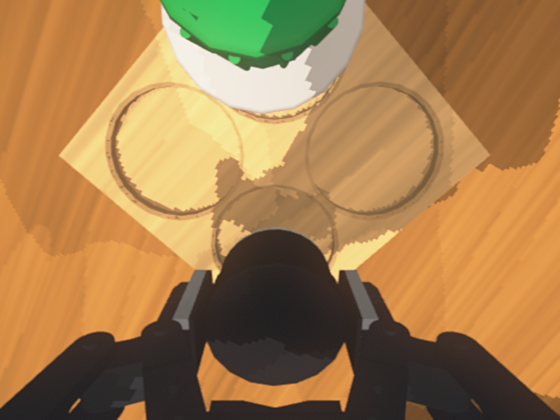

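The pot (x≈273) lines up with the well (x≈274). Lowering.

>>> move_arm(
  moves=[
    [0, 0, 0, 0.001, 0.001, 0.01, 0.045],
    [0, 0, 0, 0.001, 0.001, 0.02, 0.045],
    [0, 0, 0, 0.001, 0.001, 0.03, 0.045],
    [0, 0, 0, 0.001, 0.001, 0.036, 0.045],
    [0, 0, 0, 0.001, 0.001, 0.039, 0.045],
    [0, 0, 0, 0.001, 0.001, 0.041, 0.045],
    [0, 0, 0, 0.001, 0.001, 0.042, 0.045],
    [0, 0, 0, 0.001, 0.001, 0.042, 0.045],
  ],
)

```text
clock: 30.3
position: [0.4838, -0.3636, 0.0246]
ee_rot: [0.97, 0.242, 0.0, 0.0]
ft_force: [0.7, -0.1, -1.0]
grip_width: 0.62
```

>>> move_arm(
  moves=[
    [0, 0, 0, 0, 0, 0.001, 0.045],
    [0, 0, 0, 0, 0, 0.001, 0.045],
    [0, 0, 0, 0, 0, 0.001, 0.045],
  ],
)

```text
clock: 30.6
position: [0.4839, -0.3637, 0.0245]
ee_rot: [0.97, 0.242, 0.0, -0.0]
ft_force: [-4.4, 4.2, 11.2]
grip_width: 0.621
```

Contact. I release, rise and go for red (placed at (.482,.226)).

>>> move_arm(
  moves=[
    [0, 0, 0, 0, 0, 0, 0.085],
    [0, 0, 0, 0, 0, 0, 0.085],
    [0, 0, 0, 0, 0, 0, 0.085],
    [0, 0, 0, 0, 0, -0.01, 0.085],
    [0, 0, 0, 0, 0, -0.05, 0.085],
    [0, 0, 0, 0, 0, -0.1, 0.085],
    [0, 0, 0, 0, 0, -0.15, 0.085],
    [0, 0, 0, 0, 0, -0.2, 0.085],
    [0, 0, 0, 0, 0, -0.25, 0.06],
    [0, 0, 0, 0, 0, -0.25, 0.06],
  ],
)

```text
clock: 31.6
position: [0.485, -0.3658, 0.2809]
ee_rot: [0.97, 0.242, 0.004, 0.003]
ft_force: [-0.4, -0.7, -0.1]
grip_width: 0.706
```

```bash
python3 -c "
from h import *
rel((.482,.226,.275))
cv2.imwrite('pics/w8.png',cams.camera('wrist')[:,:,::-1])"
```

```text
turn [ 0.49 -0.32 -0.04] pos [ 0.485  -0.3658  0.2809] t 31.6 F [-0.4 -0.7 -0.1] w 0.706
(0.482, 0.226, 0.275) -> [ 0.2748 -0.5241  0.0029]
```

View pics/w8.png

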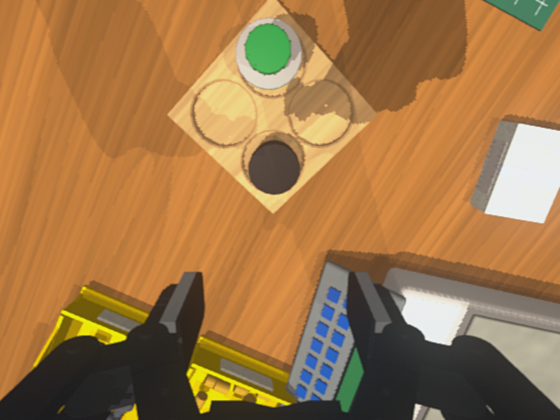

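The black pot sits flat in the well at (274,167). Going to red on the tray.

>>> move_arm(
  moves=[
    [0, 0, 0, 0.021, -0.04, 0, 0.06],
    [0, 0, 0, 0.042, -0.08, 0, 0.06],
    [0, 0, 0, 0.063, -0.12, 0, 0.06],
    [0, 0, 0, 0.084, -0.16, 0, 0.06],
    [0, 0, 0, 0.105, -0.2, 0, 0.06],
    [0, 0, 0, 0.126, -0.24, 0, 0.06],
    [0, 0, 0, 0.147, -0.28, 0, 0.06],
    [0, 0, 0, 0.168, -0.32, 0, 0.06],
    [0, 0, 0, 0.189, -0.36, 0, 0.06],
    [0, 0, 0, 0.21, -0.4, 0, 0.06],
  ],
)

```text
clock: 32.65
position: [0.4804, 0.09, 0.2727]
ee_rot: [0.97, 0.242, -0.0, -0.0]
ft_force: [1.2, 0.6, -0.3]
grip_width: 0.708
```

>>> move_arm(
  moves=[
    [0, 0, 0, 0.021, -0.04, 0, 0.06],
    [0, 0, 0, 0.042, -0.08, 0, 0.06],
    [0, 0, 0, 0.058, -0.112, 0, 0.06],
    [0, 0, 0, 0.065, -0.124, 0, 0.06],
    [0, 0, 0, 0.065, -0.124, 0.02, 0.06],
    [0, 0, 0, 0.065, -0.124, 0.06, 0.06],
    [0, 0, 0, 0.065, -0.124, 0.08, 0.06],
    [0, 0, 0, 0.065, -0.124, 0.08, 0.06],
    [0, 0, 0, 0.065, -0.124, 0.08, 0.06],
  ],
)

```text
clock: 33.55
position: [0.4806, 0.2277, 0.1937]
ee_rot: [0.97, 0.242, -0.0, 0.0]
ft_force: [-0.9, 0.7, 0.1]
grip_width: 0.703
```

```bash
python3 -c "
from h import *
p=cams.camera_params('wrist');o=manip.get_obs();im=cams.camera('wrist')
rel((.482,.226,.1073));cv2.imwrite('pics/w9.png',im[:,:,::-1])
print('tcp at cap top',w2pix(p,(*o['position'][:2],.143)))"
```

```text
turn [-0.   -0.07 -0.03] pos [0.481  0.2281 0.1945] t 33.6 F [-0.5  0.1  0.6] w 0.702
(0.482, 0.226, 0.1073) -> [-0.0002  0.0023  0.0872]
tcp at cap top (np.float64(275.3499766084345), np.float64(241.8255988379394))
```

View pics/w9.png

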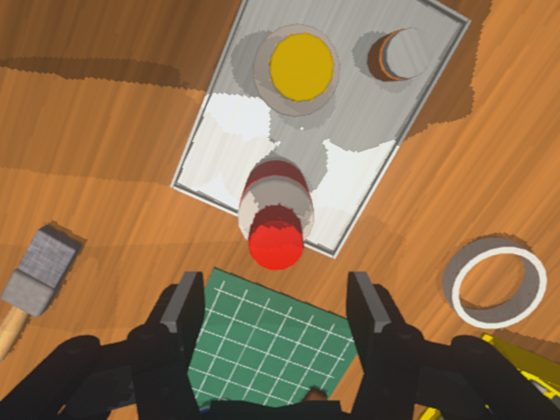

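Both bottles stand on the tray: red cap at (275,243) under the jaws, yellow at (301,66), and the jar is untouched. I re-grip red at the same relative pose.

>>> move_arm(
  moves=[
    [0, 0, 0, 0, 0.002, 0.025, 0.06],
    [0, 0, 0, 0, 0.002, 0.05, 0.06],
    [0, 0, 0, 0, 0.002, 0.07, 0.06],
    [0, 0, 0, 0, 0.002, 0.082, 0.06],
    [0, 0, 0, 0, 0.002, 0.087, 0.06],
    [0, 0, 0, 0, 0.002, 0.087, 0.06],
    [0, 0, 0, 0, 0.002, 0.087, 0.06],
  ],
)

```text
clock: 34.3
position: [0.4821, 0.2269, 0.1074]
ee_rot: [0.97, 0.242, 0.001, -0.0]
ft_force: [0.4, 0.6, 0.0]
grip_width: 0.703
```

>>> move_arm(
  moves=[
    [0, 0, 0, 0, 0, 0, 0.02],
    [0, 0, 0, 0, 0, 0, 0.02],
    [0, 0, 0, 0, 0, 0, 0.02],
    [0, 0, 0, 0, 0, 0, 0.02],
    [0, 0, 0, 0, 0, 0, 0.02],
    [0, 0, 0, 0, 0, 0, 0.02],
  ],
)

```text
clock: 34.9
position: [0.4818, 0.2268, 0.1071]
ee_rot: [0.97, 0.242, 0.001, -0.0]
ft_force: [-1.8, -0.3, 6.1]
grip_width: 0.365
```

>>> move_arm(
  moves=[
    [0, 0, 0, 0, 0, -0.005, 0.02],
    [0, 0, 0, 0, 0, -0.02, 0.02],
    [0, 0, 0, 0, 0, -0.045, 0.02],
    [0, 0, 0, 0, 0, -0.075, 0.02],
    [0, 0, 0, 0, 0, -0.105, 0.02],
    [0, 0, 0, 0, 0, -0.135, 0.02],
    [0, 0, 0, 0, 0, -0.16, 0.02],
    [0, 0, 0, 0, 0, -0.177, 0.02],
    [0, 0, 0, 0, 0, -0.177, 0.02],
  ],
)

```text
clock: 35.8
position: [0.4822, 0.2268, 0.2855]
ee_rot: [0.97, 0.242, 0.002, -0.001]
ft_force: [0.9, 0.2, -1.8]
grip_width: 0.367
```

```bash
python3 -c "
from h import *
rel((.5004,-.2963,.28))"
```

```text
turn [-0.04 -0.2  -0.  ] pos [0.4822 0.2268 0.2855] t 35.8 F [ 0.9  0.2 -1.8] w 0.367
(0.5004, -0.2963, 0.28) -> [-0.2295  0.4705  0.0044]
```

>>> move_arm(
  moves=[
    [0, 0, 0, -0.008, 0.016, 0, 0.02],
    [0, 0, 0, -0.024, 0.05, 0, 0.02],
    [0, 0, 0, -0.042, 0.086, 0, 0.02],
    [0, 0, 0, -0.06, 0.122, 0, 0.02],
    [0, 0, 0, -0.078, 0.159, 0, 0.02],
    [0, 0, 0, -0.096, 0.196, 0, 0.02],
    [0, 0, 0, -0.114, 0.233, 0, 0.02],
    [0, 0, 0, -0.132, 0.27, 0, 0.02],
    [0, 0, 0, -0.15, 0.307, 0, 0.02],
    [0, 0, 0, -0.168, 0.344, 0, 0.02],
  ],
)

```text
clock: 36.8
position: [0.4932, -0.1584, 0.2821]
ee_rot: [0.97, 0.242, -0.001, -0.0]
ft_force: [2.2, 0.2, -1.9]
grip_width: 0.366
```

>>> move_arm(
  moves=[
    [0, 0, 0, -0.018, 0.037, 0, 0.02],
    [0, 0, 0, -0.034, 0.072, 0, 0.02],
    [0, 0, 0, -0.048, 0.1, 0, 0.02],
    [0, 0, 0, -0.057, 0.119, 0, 0.02],
    [0, 0, 0, -0.061, 0.126, 0, 0.02],
    [0, 0, 0, -0.061, 0.126, 0, 0.02],
    [0, 0, 0, -0.061, 0.126, 0, 0.02],
  ],
)

```text
clock: 37.5
position: [0.4997, -0.295, 0.2827]
ee_rot: [0.97, 0.242, -0.0, -0.001]
ft_force: [0.0, -0.1, -1.7]
grip_width: 0.367
```

```bash
python3 -c "
from h import *
rel((.5004,-.2963,.1143))"
```

```text
turn [-0.07  0.01  0.04] pos [ 0.4997 -0.295   0.2827] t 37.5 F [ 0.  -0.1 -1.7] w 0.367
(0.5004, -0.2963, 0.1143) -> [-0.      0.0017  0.1684]
```

>>> move_arm(
  moves=[
    [0, 0, 0, 0, 0.001, 0.03, 0.02],
    [0, 0, 0, 0, 0.001, 0.065, 0.02],
    [0, 0, 0, 0, 0.001, 0.1, 0.02],
    [0, 0, 0, 0, 0.001, 0.13, 0.02],
    [0, 0, 0, 0, 0.001, 0.147, 0.02],
    [0, 0, 0, 0, 0.001, 0.157, 0.02],
    [0, 0, 0, 0, 0.001, 0.162, 0.02],
    [0, 0, 0, 0, 0.001, 0.165, 0.02],
    [0, 0, 0, 0, 0.001, 0.167, 0.02],
    [0, 0, 0, 0, 0.001, 0.168, 0.02],
  ],
)

```text
clock: 38.5
position: [0.5007, -0.2969, 0.1158]
ee_rot: [0.97, 0.242, 0.0, 0.0]
ft_force: [0.4, 0.9, -2.1]
grip_width: 0.367
```

>>> move_arm(
  moves=[
    [0, 0, 0, 0, 0, 0.001, 0.02],
    [0, 0, 0, 0, 0, 0.001, 0.02],
    [0, 0, 0, 0, 0, 0.001, 0.02],
  ],
)

```text
clock: 38.8
position: [0.5004, -0.2969, 0.1144]
ee_rot: [0.97, 0.242, 0.0, 0.0]
ft_force: [0.4, -0.6, -2.0]
grip_width: 0.362
```

>>> move_arm(
  moves=[
    [0, 0, 0, 0, 0, 0.001, 0.02],
    [0, 0, 0, 0, 0, 0.001, 0.02],
    [0, 0, 0, 0, 0, 0.001, 0.02],
  ],
)

```text
clock: 39.1
position: [0.5007, -0.2972, 0.1142]
ee_rot: [0.97, 0.242, 0.001, 0.0]
ft_force: [-1.6, 1.5, 6.3]
grip_width: 0.366
```

Contact within 1 mm of the original grasp pose. Releasing and going for yellow.

>>> move_arm(
  moves=[
    [0, 0, 0, 0, 0, 0.0, 0.06],
    [0, 0, 0, 0, 0, 0.0, 0.06],
    [0, 0, 0, 0, 0, 0.0, 0.06],
    [0, 0, 0, 0, 0, -0.005, 0.06],
    [0, 0, 0, 0, 0, -0.03, 0.06],
    [0, 0, 0, 0, 0, -0.06, 0.06],
    [0, 0, 0, 0, 0, -0.1, 0.06],
    [0, 0, 0, 0, 0, -0.14, 0.06],
    [0, 0, 0, 0, 0, -0.17, 0.06],
    [0, 0, 0, 0, 0, -0.17, 0.06],
  ],
)

```text
clock: 40.1
position: [0.5015, -0.2981, 0.2877]
ee_rot: [0.97, 0.242, 0.003, 0.002]
ft_force: [-0.2, 0.3, -0.0]
grip_width: 0.705
```

```bash
python3 -c "
from h import *
rel((.448,.3154,.28))"
```

```text
turn [ 0.27 -0.24 -0.01] pos [ 0.5015 -0.2981  0.2877] t 40.1 F [-0.2  0.3 -0. ] w 0.705
(0.448, 0.3154, 0.28) -> [ 0.2406 -0.5669  0.006 ]
```

>>> move_arm(
  moves=[
    [0, 0, 0, 0.018, -0.042, 0, 0.06],
    [0, 0, 0, 0.036, -0.084, 0, 0.06],
    [0, 0, 0, 0.054, -0.126, 0, 0.06],
    [0, 0, 0, 0.072, -0.168, 0, 0.06],
    [0, 0, 0, 0.09, -0.21, 0, 0.06],
    [0, 0, 0, 0.108, -0.252, 0, 0.06],
    [0, 0, 0, 0.126, -0.294, 0, 0.06],
    [0, 0, 0, 0.144, -0.337, 0, 0.06],
    [0, 0, 0, 0.162, -0.38, 0, 0.06],
    [0, 0, 0, 0.18, -0.423, 0, 0.06],
  ],
)

```text
clock: 41.1
position: [0.46, 0.1628, 0.2831]
ee_rot: [0.97, 0.242, -0.0, -0.0]
ft_force: [0.8, 0.1, -0.1]
grip_width: 0.703
```

>>> move_arm(
  moves=[
    [0, 0, 0, 0.018, -0.042, 0, 0.06],
    [0, 0, 0, 0.036, -0.084, 0, 0.06],
    [0, 0, 0, 0.05, -0.125, 0, 0.06],
    [0, 0, 0, 0.06, -0.144, 0, 0.06],
    [0, 0, 0, 0.06, -0.144, 0.02, 0.06],
    [0, 0, 0, 0.06, -0.144, 0.06, 0.06],
    [0, 0, 0, 0.06, -0.144, 0.085, 0.06],
    [0, 0, 0, 0.06, -0.144, 0.085, 0.06],
    [0, 0, 0, 0.06, -0.144, 0.085, 0.06],
  ],
)

```text
clock: 42.0
position: [0.4461, 0.3164, 0.1988]
ee_rot: [0.97, 0.242, -0.0, 0.0]
ft_force: [-0.4, -1.1, -0.2]
grip_width: 0.705
```

```bash
python3 -c "
from h import *
rel((.4481,.3154,.1077))"
```

```text
turn [ 0.01  0.01 -0.01] pos [0.4461 0.3164 0.1988] t 42.0 F [-0.4 -1.1 -0.2] w 0.705
(0.4481, 0.3154, 0.1077) -> [0.0013 0.0018 0.0911]
```

>>> move_arm(
  moves=[
    [0, 0, 0, 0.001, 0.001, 0.025, 0.06],
    [0, 0, 0, 0.001, 0.001, 0.05, 0.06],
    [0, 0, 0, 0.001, 0.001, 0.07, 0.06],
    [0, 0, 0, 0.001, 0.001, 0.083, 0.06],
    [0, 0, 0, 0.001, 0.001, 0.09, 0.06],
    [0, 0, 0, 0.001, 0.001, 0.091, 0.06],
    [0, 0, 0, 0.001, 0.001, 0.091, 0.06],
  ],
)

```text
clock: 42.7
position: [0.4479, 0.3165, 0.1083]
ee_rot: [0.97, 0.242, 0.001, -0.0]
ft_force: [-0.6, 0.7, 0.2]
grip_width: 0.7
```

>>> move_arm(
  moves=[
    [0, 0, 0, 0, 0, 0, 0.02],
    [0, 0, 0, 0, 0, 0, 0.02],
    [0, 0, 0, 0, 0, 0, 0.02],
    [0, 0, 0, 0, 0, 0, 0.02],
    [0, 0, 0, 0, 0, 0, 0.02],
    [0, 0, 0, 0, 0, 0, 0.02],
  ],
)

```text
clock: 43.3
position: [0.4479, 0.3164, 0.1081]
ee_rot: [0.97, 0.242, 0.001, -0.0]
ft_force: [-0.6, -1.2, 6.1]
grip_width: 0.362
```

>>> move_arm(
  moves=[
    [0, 0, 0, 0, 0, -0.005, 0.02],
    [0, 0, 0, 0, 0, -0.02, 0.02],
    [0, 0, 0, 0, 0, -0.045, 0.02],
    [0, 0, 0, 0, 0, -0.075, 0.02],
    [0, 0, 0, 0, 0, -0.105, 0.02],
    [0, 0, 0, 0, 0, -0.135, 0.02],
    [0, 0, 0, 0, 0, -0.165, 0.02],
    [0, 0, 0, 0, 0, -0.18, 0.02],
    [0, 0, 0, 0, 0, -0.18, 0.02],
  ],
)

```text
clock: 44.2
position: [0.448, 0.3164, 0.2894]
ee_rot: [0.97, 0.242, 0.001, -0.001]
ft_force: [0.8, -0.7, -1.1]
grip_width: 0.365
```

```bash
python3 -c "
from h import *
rel((.41,-.15,.285),(.411,-.3413,.285))"
```

```text
turn [-0.07 -0.18 -0.  ] pos [0.448  0.3164 0.2894] t 44.2 F [ 0.8 -0.7 -1.1] w 0.365
(0.41, -0.15, 0.285) -> [-0.2525  0.394   0.0032]
(0.411, -0.3413, 0.285) -> [-0.3415  0.5634  0.0027]
```

>>> move_arm(
  moves=[
    [0, 0, 0, -0.008, 0.014, 0, 0.02],
    [0, 0, 0, -0.026, 0.043, 0, 0.02],
    [0, 0, 0, -0.047, 0.077, 0, 0.02],
    [0, 0, 0, -0.069, 0.113, 0, 0.02],
    [0, 0, 0, -0.091, 0.15, 0, 0.02],
    [0, 0, 0, -0.113, 0.187, 0, 0.02],
    [0, 0, 0, -0.135, 0.223, 0, 0.02],
    [0, 0, 0, -0.157, 0.259, 0, 0.02],
    [0, 0, 0, -0.179, 0.295, 0, 0.02],
    [0, 0, 0, -0.201, 0.331, 0, 0.02],
  ],
)

```text
clock: 45.2
position: [0.4237, -0.0729, 0.2857]
ee_rot: [0.97, 0.242, -0.001, -0.0]
ft_force: [1.0, -0.6, -1.4]
grip_width: 0.369
```

>>> move_arm(
  moves=[
    [0, 0, 0, -0.022, 0.036, 0, 0.02],
    [0, 0, 0, -0.044, 0.073, 0, 0.02],
    [0, 0, 0, -0.066, 0.11, 0, 0.02],
    [0, 0, 0, -0.088, 0.146, 0, 0.02],
    [0, 0, 0, -0.11, 0.182, 0, 0.02],
    [0, 0, 0, -0.128, 0.212, 0, 0.02],
    [0, 0, 0, -0.138, 0.228, 0, 0.02],
    [0, 0, 0, -0.14, 0.231, 0, 0.02],
    [0, 0, 0, -0.14, 0.231, 0, 0.02],
    [0, 0, 0, -0.14, 0.231, 0, 0.02],
  ],
)

```text
clock: 46.2
position: [0.4098, -0.3394, 0.2867]
ee_rot: [0.97, 0.242, -0.0, -0.001]
ft_force: [0.6, 0.5, -1.3]
grip_width: 0.36
```

```bash
python3 -c "
from h import *
rel((.411,-.3413,.1146))"
```

```text
turn [-0.09 -0.02  0.01] pos [ 0.4098 -0.3394  0.2867] t 46.2 F [ 0.6  0.5 -1.3] w 0.36
(0.411, -0.3413, 0.1146) -> [1.000e-04 2.500e-03 1.721e-01]
```

>>> move_arm(
  moves=[
    [0, 0, 0, 0, 0.002, 0.03, 0.02],
    [0, 0, 0, 0, 0.002, 0.065, 0.02],
    [0, 0, 0, 0, 0.002, 0.1, 0.02],
    [0, 0, 0, 0, 0.002, 0.13, 0.02],
    [0, 0, 0, 0, 0.002, 0.15, 0.02],
    [0, 0, 0, 0, 0.002, 0.16, 0.02],
    [0, 0, 0, 0, 0.002, 0.165, 0.02],
    [0, 0, 0, 0, 0.002, 0.168, 0.02],
    [0, 0, 0, 0, 0.002, 0.17, 0.02],
    [0, 0, 0, 0, 0.002, 0.171, 0.02],
  ],
)

```text
clock: 47.2
position: [0.4116, -0.3421, 0.1168]
ee_rot: [0.97, 0.242, 0.0, 0.0]
ft_force: [0.1, 0.4, -1.6]
grip_width: 0.363
```

>>> move_arm(
  moves=[
    [0, 0, 0, 0, 0, 0.001, 0.02],
    [0, 0, 0, 0, 0, 0.001, 0.02],
    [0, 0, 0, 0, 0, 0.001, 0.02],
  ],
)

```text
clock: 47.5
position: [0.4112, -0.3421, 0.1154]
ee_rot: [0.97, 0.242, 0.0, 0.0]
ft_force: [0.2, -0.1, -2.9]
grip_width: 0.364
```

>>> move_arm(
  moves=[
    [0, 0, 0, 0, 0, 0.001, 0.02],
    [0, 0, 0, 0, 0, 0.001, 0.02],
    [0, 0, 0, 0, 0, 0.001, 0.02],
  ],
)

```text
clock: 47.8
position: [0.4116, -0.3425, 0.1152]
ee_rot: [0.97, 0.242, 0.0, 0.0]
ft_force: [-1.6, 1.5, 7.9]
grip_width: 0.357
```

Contact. I release, rise and withdraw toward the mat side.

>>> move_arm(
  moves=[
    [0, 0, 0, 0, 0, 0.0, 0.06],
    [0, 0, 0, 0, 0, 0.0, 0.06],
    [0, 0, 0, 0, 0, 0.0, 0.06],
    [0, 0, 0, 0, 0, -0.005, 0.06],
    [0, 0, 0, 0, 0, -0.03, 0.06],
    [0, 0, 0, 0, 0, -0.06, 0.06],
    [0, 0, 0, 0, 0, -0.1, 0.06],
    [0, 0, 0, 0, 0, -0.14, 0.06],
    [0, 0, 0, 0, 0, -0.18, 0.06],
    [0, 0, 0, 0, 0, -0.2, 0.06],
  ],
)

```text
clock: 48.8
position: [0.4113, -0.343, 0.3177]
ee_rot: [0.97, 0.242, 0.001, 0.001]
ft_force: [0.3, -0.5, 0.3]
grip_width: 0.705
```

>>> move_arm(
  moves=[
    [0, 0, 0, 0.02, -0.035, 0, 0.06],
    [0, 0, 0, 0.045, -0.075, 0, 0.06],
    [0, 0, 0, 0.07, -0.115, 0, 0.06],
    [0, 0, 0, 0.095, -0.155, 0, 0.06],
    [0, 0, 0, 0.12, -0.195, 0, 0.06],
    [0, 0, 0, 0.145, -0.235, 0, 0.06],
    [0, 0, 0, 0.17, -0.275, 0, 0.06],
    [0, 0, 0, 0.195, -0.315, 0, 0.06],
    [0, 0, 0, 0.22, -0.355, 0, 0.06],
    [0, 0, 0, 0.245, -0.395, 0, 0.06],
  ],
)

```text
clock: 49.8
position: [0.4418, 0.1236, 0.3146]
ee_rot: [0.97, 0.242, 0.0, -0.0]
ft_force: [-0.3, -0.5, 0.1]
grip_width: 0.706
```

>>> move_arm(
  moves=[
    [0, 0, 0, 0.02, -0.04, 0, 0.06],
    [0, 0, 0, 0.04, -0.08, 0, 0.06],
    [0, 0, 0, 0.06, -0.12, 0, 0.06],
    [0, 0, 0, 0.08, -0.16, 0, 0.06],
    [0, 0, 0, 0.09, -0.18, 0, 0.06],
    [0, 0, 0, 0.09, -0.18, 0, 0.06],
    [0, 0, 0, 0.09, -0.18, 0, 0.06],
  ],
)

```text
clock: 50.5
position: [0.4371, 0.3225, 0.3143]
ee_rot: [0.97, 0.242, -0.0, 0.0]
ft_force: [0.3, -0.7, 0.5]
grip_width: 0.705
```

```bash
python3 - <<'E'
from h import *
rel((0,0,0))
im=cams.camera("top")[:,:,::-1];cv2.imwrite('pics/t3full.png',im)
o=cv2.imread('pics/top0.png')
f=lambda i:cv2.resize(i[183:277,380:480],None,fx=4,fy=4,interpolation=cv2.INTER_CUBIC)
a=np.hstack([f(o),f(im)]); b=cv2.resize(im[140:240,230:350],(400,333),interpolation=cv2.INTER_CUBIC)
b=np.hstack([b[:220],np.zeros((220,400,3),np.uint8)]) if 0 else np.hstack([cv2.resize(im[140:240,230:350],(264,220)),cv2.resize(im[140:280,110:350],(377,220)),np.zeros((220,159,3),np.uint8)])
cv2.imwrite('pics/t3.png',np.vstack([a,b]))
def cap(i,lo,hi):
    h=cv2.cvtColor(i[183:277,380:480],cv2.COLOR_BGR2HSV);m=cv2.inRange(h,lo,hi)
    n,l,s,c=cv2.connectedComponentsWithStats(m);k=1+s[1:,4].argmax();return c[k]+[380,183],s[k,4]
for n,lo,hi in("red",(0,150,150),(10,255,255)),("yellow",(24,150,150),(35,255,255)),("green",(55,100,110),(85,255,255)):print(n,cap(o,lo,hi),cap(im,lo,hi))
E
```

```text
turn [ 0.05  0.02 -0.01] pos [0.4371 0.3225 0.3143] t 50.5 F [ 0.3 -0.7  0.5] w 0.705
(0, 0, 0) -> [-0.5372  0.0793  0.3145]
red (array([434.98802395, 208.74251497]), np.int32(167)) (array([435.85549133, 208.35260116]), np.int32(173))
yellow (array([458.18888889, 251.83888889]), np.int32(180)) (array([459.30769231, 251.35714286]), np.int32(182))
green (array([424.58333333, 242.6547619 ]), np.int32(168)) (array([424.56213018, 242.69230769]), np.int32(169))
```

View pics/t3.png

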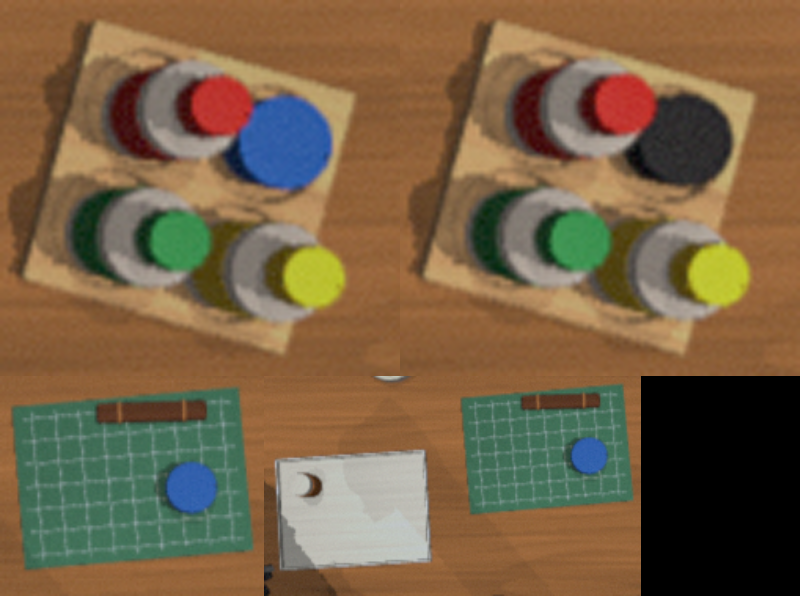

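The before/after crops show all three caps back within 1.2 px (about 2.5 mm). The black pot sits where the blue one was, (681,139) against (685,142). Blue is on the mat's right half, and the slicker and jar are unmoved. Handing in.

```bash
python3 -c "
from workcell import manip
print(manip.hand_in())"
```

```text
the job is handed in; nothing more can be done
None
```

The swap is done and handed in at about 50 s of the 141 s limit; the hand-in gives no verdict. I moved yellow and red to the tray, set the blue pot on the right half of the mat, and put the black pot in blue's well. Red and yellow then went back into their own wells, and green was never touched.

- **Bottles:** in the last top view the red and yellow caps are within 1.2 px (about 2.5 mm) of where they started, and green is unchanged. The limit is 15 mm.
- **Pots:** the black pot is about 1 px (2 mm) from where blue stood in the well, and blue is upright on the mat.
- **Bystanders and arm:** the slicker and jar look undisturbed, and the arm was clear of everything at hand-in. The hardest contact reading I saw was about 23 N at the wrist, when setting blue down.
- **Disagreement:** the top and wrist cameras differed by 3 to 7 mm, mostly in y and worst for the blue pot. I corrected each first grasp by eye in the wrist image.

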